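Clamp a degreased printing block using tongs

ROBOT

A 7-joint arm with a two-finger parallel gripper is mounted at the origin on the work surface. World frame = base frame: x ahead of the robot, y to its left, z up, the work surface at z = 0. Lengths are in m, angles in rad, forces in N, time in s.
With the tool pointing down it reaches from about 0.35 to 0.9 m from the base axis. Payload 8.1 kg.
Tool frame: the origin (TCP) lies on the centre line of the jaws, within the pads' length; the fingertips stand 22 mm ahead of it and the grasp point (between the pads) lies 3 mm ahead of it (nose_length is the distance from the TCP to the fingertips, in m); z points along the fingers, y is the line along which they close (so a half turn about z gives the same grasp; the last joint's range is limited). The gripper opens to 92 mm and grips with 3 to 60 N. Pads are 19 mm wide; open, the fingers measure 130 mm over their backs; the gripper's body (75 mm by 190 mm) begins 47 mm behind the grasp point.
Start: joints at [1.238, 0.434, 0.025, 1.573, -0.012, 1.134, -0.075], TCP at [0.142, -0.609, 0.249] pointing down, gripper open.
Joint ranges: [-2.62, 2.62], [-0.44, 2.09], [-1.27, 1.32], [0.08, 2.57], [-1.32, 4.46], [0.12, 2], [-2.74, 2.74]. Speed limits (rad/s): [2.22, 2.22, 3.01, 3.01, 3.14, 3.14, 3.14].

INTERFACE

Orientations are given as a rotation vector (axis times angle).
In Python, from rig import sense, snapshot, camera_info, close_job, nose_length gives the robot as it stands.
- The arm moves only by the tool jog_arm, never from a script. Its argument "series" is one flat list of numbers, 6 for each row, row after row: the shift along the tool's x, y, z in units of 100 mm (1.0 is 100 mm), then the turn, a rotation vector about the tool's x, y, z in units of 0.12 rad (1.0 is 0.12 rad). A call has 1 to 20 rows; each row shifts and turns the commanded pose from where the row before left it, along the tool's axes as they then stand; what a row does not reach is not made up. A row lasts 1/12 s, in which the tool goes at most 41.7 mm and 7.16 degrees, less where a joint would pass 70% of its speed; a pose out of reach is approached as far as the arm can. A call with a number of a shift or a turn outside -1 to 1 is refused whole. A call with a gripper value outside its range is refused whole. "claw" is the opening, from -1 (shut) to 1 (fully open), set as the call begins (left out, the last holds). The fingers move at their own pace and stop on an object; "force" is the grip in N (left out, the last holds). Time passes only in rows, so rows that do not move let the fingers close. It gives the time, the measured TCP pose, the force, the opening and the grip force at its end, in the units of the state.
- sense(): the state, without advancing time (a new reading comes with each control period).
- snapshot(name): name is "side" or "top"; returns the picture (420x560x3 uint8, red, green, blue); there is no depth.
- camera_info(name): a dict with "fov_y" (degrees; the focal length in pixels is half the picture's height over the tangent of half this angle, whatever the lens; pixels are square), "cx", "cy" (the principal point, pixels), "extrinsics" (4x4, takes a point from world to camera coordinates). Camera axes: x right, y down, z forward; pixel columns grow to the right and rows downward; lengths in m; the calibration is good to about 2 mm. A picture is of the moment at which its call begins. camera_info takes no time and is no camera call.
- close_job(): hands the job in; it is judged then, once.
The state is a dict: "time_s": time; "joint_pos": joint angles; "qvel": joint speeds; "tau": joint torques, N m; "tcp_pos": TCP position; "tool_rot": TCP orientation; "contact_force": force on the tool from outside, world axes, zero at the start; "wrist_torque": the same for the moment, N m; "finger_gap": opening from 0.0 (shut) to 1.0 (fully open); "gripper_force": force on a finger pad.
Only numpy, scipy, OpenCV 4.12 (cv2) and the standard library are available. Lean on these libraries where they do the work, as an engineer would, in place of code of your own. Each camera call takes 0.05 s, during which the arm holds its last target. There are 200 camera calls.

TASK

Put the small degreased printing block from its metal stand into the pocket of the wooden frame and swing the clamp shut over it; the block must never be touched by the gripper, so carry it with the tongs. The tongs lie in a cradle where only their tail can be grasped: first take them out by the tail, lay them flat on the cork mat and let go, then take them again across both finger grips so that squeezing works the jaws. Move the clamp only once the tongs have let go of the block seated in the pocket, finish with the tongs lying flat on the cork mat again and the clamp fully shut, and leave the other things on the bench where they are.

Things in the scene. Friction and masses are not known exactly. Their poses are not given: they have to be found in the camera images.
- tongs: Steel spring tongs, 200 x 28 (high) mm, 0.14 kg, flat in the cradle at the start. Origin: underside, midway between the finger grips when the arms are parallel; x to the jaws, y to the left arm, z up. This body is the tail (x=-109..-75 mm) and the left arm; the right arm is hinged at x=-75, y=-12.5 mm. Bars at z=9..25 mm.
- tongs_grip_left (a point): Middle of the outer face of the left arm's rubber finger grip: a plate 26 mm long (x), 28 mm high, at tongs x=0, y=19, z=14 mm. To work the tongs, squeeze across both grips: 48 mm across when sprung open, 38 mm when parallel with the jaws 44 mm apart.
- tongs_grip_right (a point): Middle of the outer face of the right (hinged) arm's finger grip, same size: at tongs y=-19 mm when parallel, about x=-2, y=-29 mm when sprung open.
- tongs_jaw_left (a point): Middle of the inner face of the left jaw, an upright rubber-lined plate 36 mm long (tongs x=56..92 mm), 24 mm high (z=0..24 mm), 5 mm thick: at x=74, y=22, z=12 mm in the tongs' frame.
- tongs_jaw_right (a point): Middle of the inner face of the right jaw, same size: at tongs y=-22 mm when parallel, about x=72, y=-43 mm when sprung open.
- tongs_jaw (a joint): Hinge of the tongs' right arm, rad: 0 sprung fully open (where the spring holds it), 0.14 arms parallel with the jaws 44 mm apart (holding the block), 0.32 stop. A spring opens it; the grips need about 13 N to start and 17 N at parallel; about 40 N holds the block firmly.
- tongs_tail (a point): Middle of the tongs' tail block (24 mm wide across y, 28 mm high), 14 mm above the tongs' underside: the only place to grasp them in the cradle.
- cradle: Fixed open-topped wooden cradle. Origin under it, at the stowed tongs' origin in plan; x to the jaws. Floor 6 mm thick; walls 40 mm high, outside x=-62.5..108.5, y=-61..42.5 mm, open at the -x end, where the tail sticks out over the bench. Filler blocks leave only 5 to 10 mm beside the finger grips.
- mat: Fixed cork mat, 230 (x) x 140 (y) x 3 mm, flat on the bench: the place to lay the tongs. Origin under its centre.
- stand: Fixed flat metal stand, 100 (x) x 86 (y) mm, top 10 mm above the bench. Origin under its centre. The block starts on it.
- block: Printing block, wood with a metal plate on top: 60 (x) x 44 (y) x 40 (z) mm, about 0.09 kg. Origin at the centre of its underside, z up. Same both ways round.
- frame: Fixed wooden clamping frame, base 150 (x, from -65 to 85 mm) x 92 (y) x 8 mm. Origin under the centre of its pocket. A steel clamp post stands at x=+58 mm, 50 mm high, 24 mm thick.
- pocket (a point): Centre of the pocket's floor, 8 mm above the bench. Pocket 66 mm (frame's x) x 50 mm (frame's y), so the block fits with 3 mm all round; its walls are 8 mm thick and rise 14 mm above this floor (22 mm above the bench). Axes as the frame's.
- clamp (a joint): Swing clamp: steel bar 16 mm wide on the upright post at the frame's x=58 mm, rad: 0 shut (bar over the block, pointing to the frame's -x), growing towards the frame's -y (1.57: pointing to -y), to 2.0. Starts open (1.3 to 1.9), stays where left. Bar's underside 51 mm above the bench, 3 mm above a seated block. Needs about 2 N at the pin.
- clamp_pin (a point): Middle of the upright grip pin near the bar's free end: 16 mm diameter, 26 mm high (59 to 85 mm above the bench), 66 mm from the hinge axis.
- jar: Bystander: white jar, 52 mm diameter, 70 mm high. Origin under its centre.
- tin: Bystander: ink tin, 60 mm diameter, 60 mm high. Origin under its centre.
- longblock: Bystander: a longer plain wood block without metal plate, 95 x 44 x 30 mm. Origin under its centre.
- brayer: Bystander: ink roller (brayer) with wooden handle, 130 x 88 x 32 mm, lying. Origin near its neck, on the bench.
- brush: Bystander: paint brush, 190 mm, lying. Origin under its centre.
- waterpot: Bystander: white pot, 72 mm diameter, 80 mm high. Origin under its centre.
Mind the look-alikes: they are no part of the job. There is more than one size of the tongs; the one meant has the size given above.

How it is judged:
On the way, in this order (a step that is already met when the one before it is completed fails the run):
1. the tongs, out of the cradle, lie flat on the cork mat, let go (x of tongs in the frame of mat between -0.115 and 0.115 m and y of tongs in the frame of mat between -0.07 and 0.07 m and z of tongs in the frame of mat below 0.008 m and angle between tongs's own z axis and vertical below 0.1 rad and linear speed of tongs below 0.02 m/s and contact force between the fingers and tongs below 0.1 N), for 0.2 s.
2. the block is lifted clear of its stand in the jaws of the tongs, which the gripper holds (height (world z) of block above 0.025 m and contact force between tongs and block above 0.5 N and contact force between the fingers and tongs above 0.5 N), for 0.2 s.
3. the block sits on the floor of the pocket, let go by the tongs, with the clamp still open (horizontal distance between block and pocket below 0.008 m and z of block in the frame of pocket below 0.003 m and angle between block's own z axis and vertical below 0.06 rad and linear speed of block below 0.02 m/s and contact force between tongs and block below 0.1 N and value of joint clamp above 0.9 rad), for 0.2 s.
At the end, for the whole second after the job is handed in: Block upright on the pocket floor (centre within 8 mm, underside within 3 mm of the floor, tilt under 0.06 rad); clamp below 0.12 rad; tongs let go, at rest and flat on the cork mat (origin over the mat, under 8 mm above the bench, tilt under 0.1 rad) and clear of the block (all of step 1 and horizontal distance between block and pocket below 0.008 m and z of block in the frame of pocket below 0.003 m and angle between block's own z axis and vertical below 0.06 rad and linear speed of block below 0.02 m/s and value of joint clamp below 0.12 rad and contact force between tongs and block below 0.1 N); the robot touches nothing.
It fails at once if the gripper or arm touches the block (contact force between any of the fingers, the arm and block above 0.3 N).
It fails at once if the block is tipped over (angle between block's own z axis and vertical above 0.7 rad).
It fails at once if a bystander (jar, tin, long block, brayer, brush, water pot) is moved by more than 30 mm (distance of any of jar, tin, longblock, brayer, brush, waterpot from where it was at the start of the episode above 0.03 m).
It also fails if it takes over 72 s, if anything falls off the work surface, if the arm or the gripper's body presses on something with over 40 N, if the wrist force passes 120 N, or if a joint passes its speed limit or range.

## Working session

There is one attempt and no reset: what is moved stays moved. The work goes in short steps, Python scripts to look and compute and a tool call to move; the robot and the scene stay as the last step left them, time stands still between calls to the robot, and variables do not carry over. Pictures are saved under pics/ and viewed, at most 10 in all, crops included, and the job is handed in when it is done.

Besides the shell and the picture viewer there is one more tool, called after "Call:" as name(argument=value, ...) on one line, values as JSON. jog_arm: Moves the arm, as the interface text tells. Its arguments: {"type":"object","properties":{"series":{"type":"array"},"claw":{"type":"number"},"force":{"type":"number"}},"required":["series"]}

```bash
ls; mkdir -p pics; python3 - <<'E'
from rig import *
import cv2,numpy as np
print(sense()); print(nose_length if not callable(nose_length) else nose_length())
for n in("side","top"):
    im=snapshot(n); cv2.imwrite(f"pics/{n}0.png",cv2.cvtColor(im,cv2.COLOR_RGB2BGR)); c=camera_info(n); print(n,c["fov_y"],c["cx"],c["cy"],np.round(c["extrinsics"],4).tolist(), [k for k in c])
E
```

```text
pics
{'time_s': 0.0, 'joint_pos': array([ 1.23840227,  0.43524391,  0.02497959,  1.57411018, -0.01154914,
        1.1340103 , -0.07510122]), 'qvel': array([-0.00042491,  0.00027699, -0.00091001, -0.00049389,  0.00133118,
       -0.00115443,  0.00041262]), 'tau': array([-1.08259886e-03, -6.67853093e+01,  9.84764323e-01, -3.14458537e+01,
       -6.05832366e-02,  4.28650354e-02,  1.23909808e-04]), 'tcp_pos': array([ 0.14217619, -0.60811231,  0.24792699]), 'tool_rot': array([-3.11931611e+00, -3.59897754e-01,  5.96938860e-04]), 'contact_force': array([ 0.30253475,  0.65995983, -0.62298983]), 'wrist_torque': array([-0.00095946,  0.02121255, -0.02380034]), 'gripper_force': 0.0, 'finger_gap': 1.0026675915086947}
0.022
side 53.2807511827963 272.0921793237769 203.46350607849942 [[-0.813, -0.5823, -0.0002, 0.4119], [-0.3719, 0.5195, -0.7693, 0.2483], [0.448, -0.6254, -0.6389, 1.1128], [0.0, 0.0, 0.0, 1.0]] ['fov_y', 'cx', 'cy', 'extrinsics']
top 52.22100839285209 281.6675173711036 208.9027177105541 [[0.006, -0.9999, -0.0154, -0.024], [-0.9895, -0.0037, -0.1444, 0.5092], [0.1443, 0.0161, -0.9894, 1.1569], [0.0, 0.0, 0.0, 1.0]] ['fov_y', 'cx', 'cy', 'extrinsics']
```

View pics/top0.png

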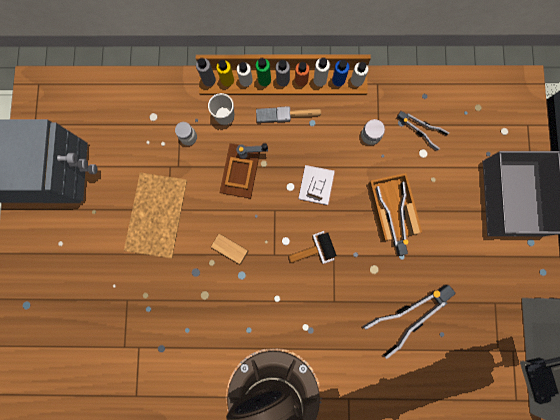

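View pics/side0.png

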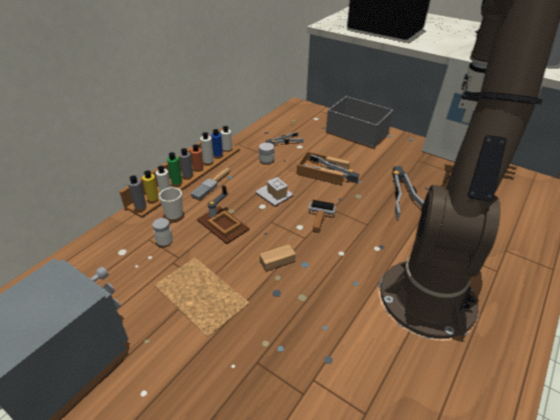

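The top view shows three tongs: large loose ones with tail at (443,293), small loose ones at (425,130), and the ones in the wooden cradle with tail at (401,248), which are about 200 mm and so the ones I want. The block is on the white stand at (317,185). The look-alike long block is at (230,248). The frame is at (240,170), its clamp points right at (262,149), and the mat is at (155,215).

```bash
cat > h.py <<'E'
import numpy as np,cv2
from rig import *
def K(n):
    c=camera_info(n); f=210/np.tan(np.radians(c["fov_y"]/2)); return f,c["cx"],c["cy"],np.array(c["extrinsics"])
def ray(n,u,v):
    f,cx,cy,E=K(n); R=E[:3,:3];t=E[:3,3]; d=R.T@np.array([(u-cx)/f,(v-cy)/f,1]); return -R.T@t,d
def onz(n,u,v,z):
    o,d=ray(n,u,v); return o+d*(z-o[2])/d[2]
def proj(n,p):
    f,cx,cy,E=K(n); q=E[:3,:3]@np.asarray(p)+E[:3,3]; return np.array([f*q[0]/q[2]+cx,f*q[1]/q[2]+cy])
def tri(a,b):
    (o1,d1),(o2,d2)=ray("top",*a),ray("side",*b); A=np.c_[d1,-d2]; s=np.linalg.lstsq(A,o2-o1,rcond=None)[0]
    p,q=o1+s[0]*d1,o2+s[1]*d2; return (p+q)/2,np.linalg.norm(p-q)
E
python3 - <<'E'
import cv2,numpy as np
a=cv2.imread("pics/top0.png");b=cv2.imread("pics/side0.png")
def up(i,x0,y0,w,h,s): return cv2.resize(i[y0:y0+h,x0:x0+w],None,fx=s,fy=s,interpolation=cv2.INTER_CUBIC)
o=np.zeros((600,800,3),np.uint8)
c=up(a,365,165,60,100,6);o[:600,:360]=c
c=up(b,290,140,80,54,5);o[:270,400:800]=c
c=up(b,240,165,72,60,5);o[300:600,400:760]=c
cv2.imwrite("pics/c1.png",o)
o=np.zeros((600,800,3),np.uint8)
o[:300,:780]=up(a,212,138,130,50,6)[:300]
o[:420,:780]=up(a,212,138,130,70,6)
cv2.imwrite("pics/c2.png",o)
E
```

```text
(no output)
```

View pics/c1.png

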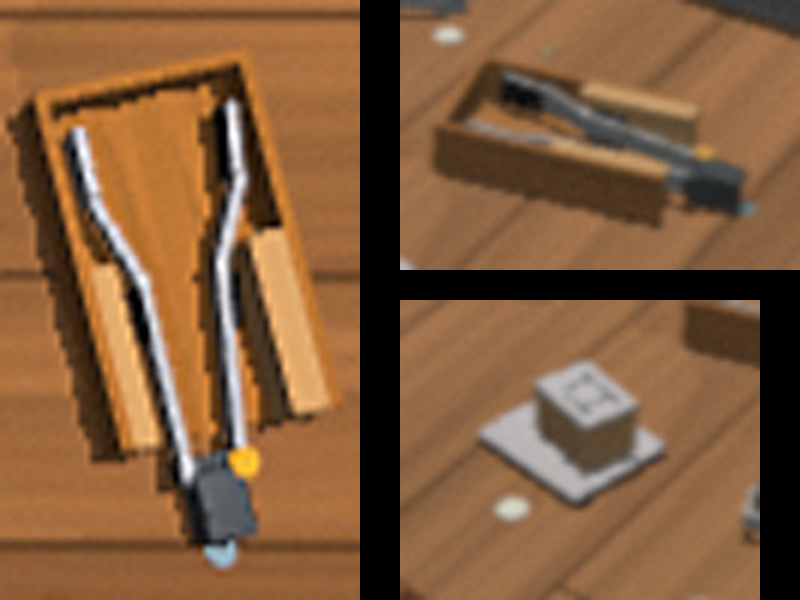

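View pics/c2.png

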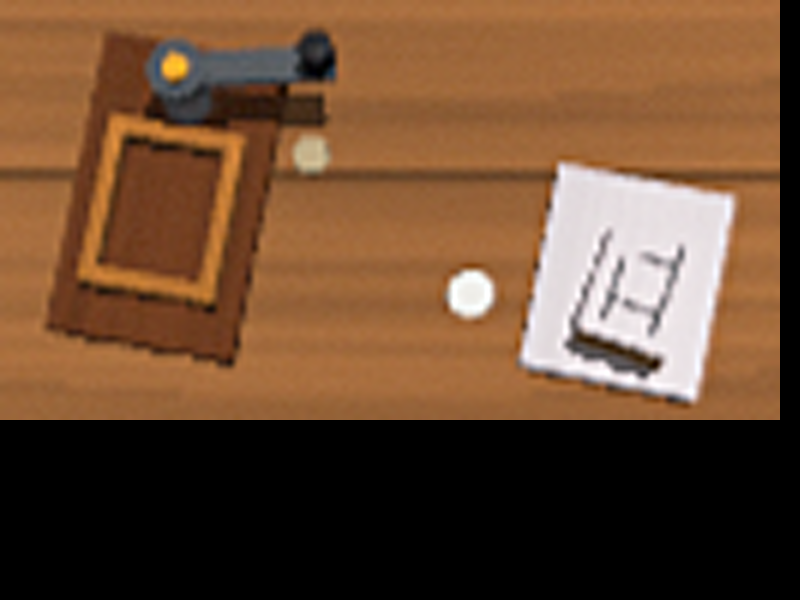

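The c1 crop confirms the choice. The tongs in the cradle have a grey tail centred near crop (225,503), which is top px (402,248), and a yellow hinge dot at its right. The block has a grey plate on a brown body and sits on the stand. In c2 the pocket is centred near crop (162,210), the pin is at (317,55), and the hinge is at (175,67).

```bash
cat > m.py <<'E'
from h import *
from scipy.optimize import least_squares
c1=lambda X,Y:(365+(X+.5)/6-.5,165+(Y+.5)/6-.5)
c2=lambda X,Y:(212+(X+.5)/6-.5,138+(Y+.5)/6-.5)
sc=lambda X,Y:(290+(X-400+.5)/5-.5,140+(Y+.5)/5-.5)
sb=lambda X,Y:(240+(X-400+.5)/5-.5,165+(Y-300+.5)/5-.5)
def fit(name,obs,g):
    # obs: list (cam,(u,v),localxyz)
    def r(p):
        c,s=np.cos(p[2]),np.sin(p[2])
        return np.concatenate([proj(n,[p[0]+c*l[0]-s*l[1],p[1]+s*l[0]+c*l[1],l[2]])-uv for n,uv,l in obs])
    S=least_squares(r,g,loss='soft_l1'); print(name,S.x.round(4),'rms px',np.sqrt((r(S.x)**2).mean()).round(2)); print(r(S.x).reshape(-1,2).round(1).tolist()); return S.x
if __name__=="__main__":
    t="top";s="side"
    fit("cradle",[(t,c1(38,95),(.1085,.0425,.04)),(t,c1(245,52),(.1085,-.061,.04)),(t,c1(338,403),(-.0625,-.061,.04)),(t,c1(122,457),(-.0625,.0425,.04))],[.5,-.35,.2])
    fit("frame",[(t,c2(110,112),(.041,.033,.022)),(t,c2(247,135),(.041,-.033,.022)),(t,c2(213,306),(-.041,-.033,.022)),(t,c2(77,283),(-.041,.033,.022)),(t,c2(105,32),(.085,.046,.008)),(t,c2(48,328),(-.065,.046,.008)),(t,c2(235,365),(-.065,-.046,.008))],[.6,.1,-.2])
    fit("stand",[(t,c2(558,162),(.05,.043,.01)),(t,c2(738,195),(.05,-.043,.01)),(t,c2(697,403),(-.05,-.043,.01)),(t,c2(520,365),(-.05,.043,.01))],[.6,-.1,-.2])
    B=[(s,sb(535,385),(.03,.022,.05)),(s,sb(588,359),(.03,-.022,.05)),(s,sb(639,400),(-.03,-.022,.05)),(s,sb(588,437),(-.03,.022,.05)),(s,sb(591,471),(-.03,.022,.01)),(s,sb(636,443),(-.03,-.022,.01))]
    fit("block side",B,[.6,-.1,-.2])
    fit("block both",B+[(t,c2(573,329),(-.03,.022,.05)),(t,c2(664,358),(-.03,-.022,.05))],[.6,-.1,-.2])
    print("blk corners tri",tri(c2(573,329),sb(588,437)),tri(c2(664,358),sb(639,400)))
    p1=onz(t,*c1(195,462),.034)
    print("tail top ctr",onz(t,*c1(224,500),.034), tri(c1(224,500),sc(712,182)))
    print("hinge dot",tri(c1(244,462),sc(705,153)))
    print("pin top",onz(t,*c2(318,48),.085),"clamp hinge",onz(t,*c2(175,65),.067))
    hsv=cv2.cvtColor(cv2.imread("pics/top0.png"),cv2.COLOR_BGR2HSV); 
    m=np.array([onz(t,u,v,.003) for u,v in[(141,173),(187,180),(173,258),(124,249)]]);print("mat",m[:,:2].round(3).tolist(),m.mean(0).round(3))
E
python3 m.py
```

```text
cradle [ 0.4931 -0.3324  0.2164] rms px 0.56
[[-1.1, 0.1], [0.4, -0.4], [0.6, 0.7], [-0.2, -0.4]]
frame [ 0.6166  0.1026 -0.1685] rms px 0.31
[[0.1, 0.5], [-0.2, 0.5], [0.2, -0.4], [0.1, -0.4], [0.1, -0.0], [-0.3, 0.4], [-0.1, -0.4]]
stand [ 0.5848 -0.12   -0.194 ] rms px 0.33
[[0.3, 0.3], [-0.4, 0.4], [0.1, -0.6], [-0.0, -0.1]]
block side [ 0.5758 -0.1251 -0.2826] rms px 0.78
[[-0.2, -0.4], [-0.7, 0.1], [0.3, 0.2], [0.3, -2.3], [-0.4, 0.3], [0.6, 0.9]]
block both [ 0.5752 -0.1233 -0.3076] rms px 0.73
[[-0.2, -0.2], [-0.5, 0.4], [0.1, 0.7], [-0.1, -1.9], [-0.8, 0.6], [0.4, 1.4], [0.5, 0.2], [0.6, 0.2]]
blk corners tri (array([ 0.55395893, -0.0927826 ,  0.0421742 ]), np.float64(0.0028668324946154677)) (array([ 0.53939819, -0.13338177,  0.0541478 ]), np.float64(0.0005311920675358298))
tail top ctr [ 0.40279563 -0.35208613  0.034     ] (array([ 0.40554477, -0.35643292,  0.01443554]), np.float64(0.003684658070689127))
hinge dot (array([ 0.4197455 , -0.3631077 ,  0.03047313]), np.float64(0.0015817873259430571))
pin top [0.67700821 0.02546515 0.085     ] clamp hinge [0.67419708 0.09262893 0.067     ]
mat [[0.619, 0.39], [0.598, 0.255], [0.373, 0.286], [0.397, 0.427]] [0.497 0.339 0.003]
```

```bash
cat > go.py <<'E'
import sys; from h import *
from scipy.spatial.transform import Rotation as R
def state():
    s=sense(); M=R.from_rotvec(s["tool_rot"]).as_matrix(); return s,M
if __name__=="__main__":
    s,M=state(); yaw=np.arctan2(M[1,0],M[0,0])
    print("t",round(s["time_s"],2),"tcp",s["tcp_pos"].round(4),"yaw",yaw.round(4),"zaxis",M[:,2].round(4),"q",s["joint_pos"].round(2),"gap mm",round(s["finger_gap"]*92,1),"gf",round(s["gripper_force"],1),"F",s["contact_force"].round(1))
    for a in sys.argv[1:]:
        x,y,z,w=map(float,a.split(","))
        T=R.from_euler('z',w).as_matrix()@np.diag([1,-1,-1.]); rv=R.from_matrix(M.T@T).as_rotvec()/.12
        sh=M.T@(np.array([x,y,z])-s["tcp_pos"])*10
        sh2=T.T@(np.array([x,y,z])-s["tcp_pos"])*10
        print("to",a,"turn total",rv.round(3),"shift before turn",sh.round(3),"shift after turn",sh2.round(3),"rows>=",int(np.ceil(max(np.linalg.norm(sh)/.4,np.linalg.norm(rv)/1.0))))
        s=dict(s,tcp_pos=np.array([x,y,z]));M=T
E
python3 go.py 0.403,-0.352,0.12,0.216 0.403,-0.352,0.026,0.216
```

```text
t 0.1 tcp [ 0.1423 -0.6082  0.248 ] yaw 0.2298 zaxis [-4.0e-04  1.3e-03 -1.0e+00] q [ 1.24  0.44  0.02  1.57 -0.01  1.13 -0.08] gap mm 92.2 gf 0.0 F [ 0.8  0.7 -0.1]
to 0.403,-0.352,0.12,0.216 turn total [-0.012  0.001  0.115] shift before turn [ 3.122 -1.899  1.283] shift after turn [ 3.096 -1.943  1.28 ] rows>= 10
to 0.403,-0.352,0.026,0.216 turn total [0. 0. 0.] shift before turn [0.   0.   0.94] shift after turn [0.   0.   0.94] rows>= 3
```

Call:
jog_arm(series=[0, 0, 0, -0.012, 0, 0.115, 0.258, -0.162, 0.107, 0, 0, 0, 0.258, -0.162, 0.107, 0, 0, 0, 0.258, -0.162, 0.107, 0, 0, 0, 0.258, -0.162, 0.107, 0, 0, 0, 0.258, -0.162, 0.107, 0, 0, 0, 0.258, -0.162, 0.107, 0, 0, 0, 0.258, -0.162, 0.107, 0, 0, 0, 0.258, -0.162, 0.107, 0, 0, 0, 0.258, -0.162, 0.107, 0, 0, 0, 0.258, -0.162, 0.107, 0, 0, 0, 0.258, -0.162, 0.107, 0, 0, 0, 0.258, -0.162, 0.107, 0, 0, 0, 0, 0, 0, 0, 0, 0, 0, 0, 0, 0, 0, 0], claw=1, force=50)

```text
time_s: 1.35
tcp_pos: [0.4043, -0.3506, 0.1194]
tool_rot: [-3.123, -0.344, 0.001]
contact_force: [-0.4, -0.8, -1.1]
finger_gap: 0.999
gripper_force: 0.0
```

```bash
python3 go.py 0.403,-0.352,0.026,0.216; python3 -c "
from h import *
for n,b in(('top',(350,150,100,130)),('side',(280,110,110,90))):
    i=cv2.cvtColor(snapshot(n),cv2.COLOR_RGB2BGR);x,y,w,h=b;c=cv2.resize(i[y:y+h,x:x+w],(400,int(400*h/w)),interpolation=2)
    cv2.imwrite('pics/_'+n+'.png',c)
a,b=[cv2.imread('pics/_'+n+'.png') for n in('top','side')]
o=np.zeros((520,800,3),np.uint8);o[:a.shape[0],:400]=a;o[:b.shape[0],400:]=b;cv2.imwrite('pics/c3.png',o)"
```

```text
t 1.35 tcp [ 0.4043 -0.3506  0.1194] yaw 0.2196 zaxis [-4.e-04 -0.e+00 -1.e+00] q [ 0.67  0.44 -0.07  1.93  0.05  0.77 -0.78] gap mm 91.9 gf 0.0 F [-0.4 -0.8 -1.1]
to 0.403,-0.352,0.026,0.216 turn total [-0.     0.003  0.03 ] shift before turn [-0.015  0.011  0.934] shift after turn [-0.016  0.011  0.934] rows>= 3
```

Call:
jog_arm(series=[-0.016, 0.011, 0.234, 0, 0, 0.03, 0, 0, 0.25, 0, 0, 0, 0, 0, 0.2, 0, 0, 0, 0, 0, 0.15, 0, 0, 0, 0, 0, 0.1, 0, 0, 0, 0, 0, 0, 0, 0, 0, 0, 0, 0, 0, 0, 0])

```text
time_s: 2.03
tcp_pos: [0.4013, -0.3549, 0.0268]
tool_rot: [3.123, 0.33, -0.0]
contact_force: [0.2, -0.8, 0.6]
finger_gap: 0.999
gripper_force: 0.0
```

Call:
jog_arm(series=[0, 0, 0, 0, 0, 0, 0, 0, 0, 0, 0, 0, 0, 0, 0, 0, 0, 0, 0, 0, 0, 0, 0, 0, 0, 0, 0, 0, 0, 0, 0, 0, 0, 0, 0, 0, 0, 0, 0, 0, 0, 0, 0, 0, 0, 0, 0, 0], claw=-1, force=55)

```text
time_s: 2.7
tcp_pos: [0.4019, -0.3541, 0.0267]
tool_rot: [3.122, 0.333, 0.0]
contact_force: [-0.1, -0.3, -0.0]
finger_gap: 0.469
gripper_force: 0.0
```

Call:
jog_arm(series=[0, 0, 0, 0, 0, 0, 0, 0, 0, 0, 0, 0, 0, 0, 0, 0, 0, 0, 0, 0, 0, 0, 0, 0, 0, 0, 0, 0, 0, 0, 0, 0, 0, 0, 0, 0, 0, 0, 0, 0, 0, 0])

```text
time_s: 3.28
tcp_pos: [0.4018, -0.3541, 0.0266]
tool_rot: [3.123, 0.333, 0.0]
contact_force: [-0.4, -0.6, 0.2]
finger_gap: 0.26
gripper_force: 54.9
```

Call:
jog_arm(series=[0, 0, -0.05, 0, 0, 0, 0, 0, -0.1, 0, 0, 0, 0, 0, -0.15, 0, 0, 0, 0, 0, -0.2, 0, 0, 0, 0, 0, -0.2, 0, 0, 0, 0, 0, -0.2, 0, 0, 0, 0, 0, -0.1, 0, 0, 0, 0, 0, 0, 0, 0, 0, 0, 0, 0, 0, 0, 0])

```text
time_s: 4.03
tcp_pos: [0.4019, -0.3541, 0.127]
tool_rot: [3.122, 0.333, 0.002]
contact_force: [-1.0, 0.7, -1.9]
finger_gap: 0.257
gripper_force: 54.9
```

```bash
python3 -c "
from h import *
for n,b in(('top',(350,130,100,150)),('side',(270,90,130,110))):
    i=cv2.cvtColor(snapshot(n),cv2.COLOR_RGB2BGR);x,y,w,h=b;c=cv2.resize(i[y:y+h,x:x+w],(400,int(400*h/w)),interpolation=2)
    cv2.imwrite('pics/_'+n+'.png',c)
a,b=[cv2.imread('pics/_'+n+'.png') for n in('top','side')]
o=np.zeros((600,800,3),np.uint8);o[:a.shape[0],:400]=a;o[:b.shape[0],400:]=b;cv2.imwrite('pics/c3.png',o)
for k in range(4): print(sense()['tcp_pos']); 
"; python3 go.py 0.397,0.339,0.16,0.0  0.397,0.339,0.026,0.0
```

```text
[ 0.40120187 -0.35351708  0.12570234]
[ 0.40120187 -0.35351708  0.12570234]
[ 0.40120187 -0.35351708  0.12570234]
[ 0.40120187 -0.35351708  0.12570234]
t 4.13 tcp [ 0.4012 -0.3535  0.1257] yaw 0.2124 zaxis [-1.e-03 -5.e-04 -1.e+00] q [ 0.68  0.43 -0.07  1.93  0.04  0.78 -0.78] gap mm 23.4 gf 54.9 F [-0.5  0.1 -1.9]
to 0.397,0.339,0.16,0.0 turn total [0.003 0.009 1.77 ] shift before turn [ 1.418 -6.778 -0.346] shift after turn [-0.042 -6.925 -0.343] rows>= 18
to 0.397,0.339,0.026,0.0 turn total [0. 0. 0.] shift before turn [0.   0.   1.34] shift after turn [0.   0.   1.34] rows>= 4
```

View pics/c3.png

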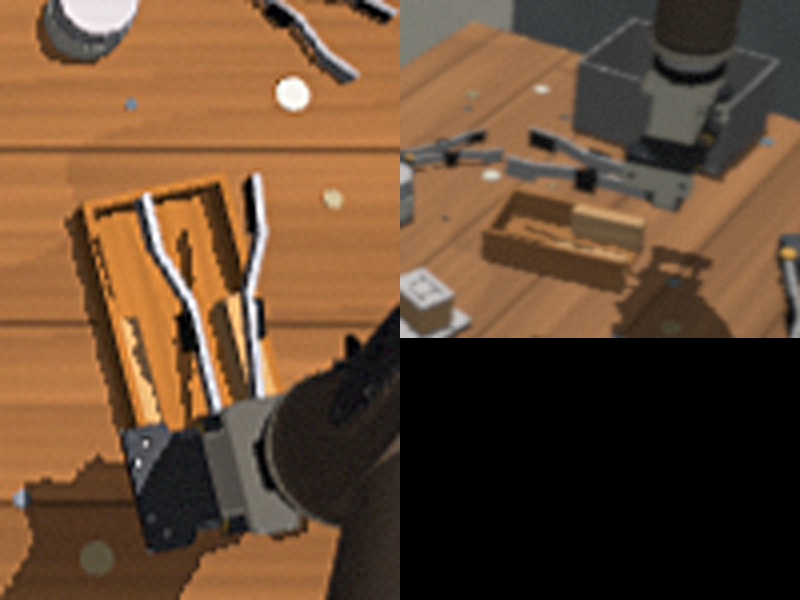

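The tongs hang level in the gripper, out of the cradle, gripped only at the tail (crop (230,480)), and the jaws are clear of the walls. Next I carry them to the mat.

Call:
jog_arm(series=[0, 0, 0, 0, 0, 0.44, 0, 0, 0, 0, 0, 0.44, 0, 0, 0, 0, 0, 0.44, 0, 0, 0, 0, 0, 0.44, 0, -0.24, -0.03, 0, 0, 0, 0.007, -0.34, -0.03, 0, 0, 0, 0.007, -0.35, -0.03, 0, 0, 0, 0.007, -0.35, -0.03, 0, 0, 0, 0.007, -0.35, -0.03, 0, 0, 0, 0.007, -0.35, -0.03, 0, 0, 0, 0.007, -0.35, -0.03, 0, 0, 0, 0.007, -0.35, -0.03, 0, 0, 0, 0.007, -0.35, -0.03, 0, 0, 0, 0.007, -0.35, -0.03, 0, 0, 0, 0.007, -0.35, -0.03, 0, 0, 0, 0.007, -0.35, 0, 0, 0, 0, 0.007, -0.35, 0, 0, 0, 0, 0.007, -0.35, 0, 0, 0, 0, 0.007, -0.35, 0, 0, 0, 0, 0.007, -0.35, 0, 0, 0, 0])

```text
time_s: 5.8
tcp_pos: [0.4107, 0.1955, 0.1578]
tool_rot: [3.139, 0.002, -0.003]
contact_force: [1.1, -0.5, -2.1]
finger_gap: 0.256
gripper_force: 54.9
```

Call:
jog_arm(series=[0.007, -0.35, 0, 0, 0, 0, 0.007, -0.35, 0, 0, 0, 0, 0.007, -0.3, 0, 0, 0, 0, 0, -0.3, 0, 0, 0, 0, 0, -0.1, 0, 0, 0, 0, 0, 0, 0, 0, 0, 0, 0, 0, 0, 0, 0, 0])

```text
time_s: 6.38
tcp_pos: [0.413, 0.3335, 0.1574]
tool_rot: [3.138, 0.003, -0.003]
contact_force: [-0.2, -0.3, -1.2]
finger_gap: 0.26
gripper_force: 54.9
```

```bash
python3 go.py 0.413,0.335,0.03,0.0
```

```text
t 6.38 tcp [0.413  0.3335 0.1574] yaw 0.002 zaxis [-0.0017 -0.0033 -1.    ] q [-0.56  0.4  -0.29  1.89  0.15  0.87 -2.49] gap mm 23.9 gf 54.9 F [-0.2 -0.3 -1.2]
to 0.413,0.335,0.03,0.0 turn total [0.027 0.014 0.017] shift before turn [ 0.002 -0.019  1.274] shift after turn [ 0.    -0.015  1.274] rows>= 4
```

Call:
jog_arm(series=[0, -0.015, 0.3, 0.02, 0.014, 0.02, 0, 0, 0.35, 0, 0, 0, 0, 0, 0.3, 0, 0, 0, 0, 0, 0.2, 0, 0, 0, 0, 0, 0.1, 0, 0, 0, 0, 0, 0.05, 0, 0, 0, 0, 0, 0.02, 0, 0, 0, 0, 0, 0, 0, 0, 0, 0, 0, 0, 0, 0, 0])

```text
time_s: 7.13
tcp_pos: [0.4137, 0.3322, 0.0281]
tool_rot: [3.138, -0.005, 0.002]
contact_force: [-4.8, -9.6, 17.8]
finger_gap: 0.258
gripper_force: 55.0
```

```bash
python3 go.py 0.413,0.335,0.024,0.0
```

```text
t 7.13 tcp [0.4137 0.3322 0.0281] yaw -0.0031 zaxis [ 0.0012 -0.0034 -1.    ] q [-0.61  0.59 -0.23  2.    0.24  0.58 -2.58] gap mm 23.8 gf 55.0 F [-4.8 -9.6 17.8]
to 0.413,0.335,0.024,0.0 turn total [ 0.028 -0.01  -0.026] shift before turn [-0.007 -0.028  0.041] shift after turn [-0.007 -0.028  0.041] rows>= 1
```

Call:
jog_arm(series=[0, 0, -0.02, 0, 0, 0, 0, 0, 0, 0, 0, 0, 0, 0, 0, 0, 0, 0])

```text
time_s: 7.38
tcp_pos: [0.4146, 0.3355, 0.0294]
tool_rot: [-3.14, 0.003, -0.005]
contact_force: [0.1, -0.6, -1.9]
finger_gap: 0.258
gripper_force: 55.0
```

Call:
jog_arm(series=[0, 0, 0, 0, 0, 0, 0, 0, 0, 0, 0, 0, 0, 0, 0, 0, 0, 0, 0, 0, 0, 0, 0, 0, 0, 0, 0, 0, 0, 0, 0, 0, 0, 0, 0, 0, 0, 0, 0, 0, 0, 0, 0, 0, 0, 0, 0, 0, 0, 0, 0, 0, 0, 0, 0, 0, 0, 0, 0, 0, 0, 0, 0, 0, 0, 0, 0, 0, 0, 0, 0, 0], claw=1)

```text
time_s: 8.38
tcp_pos: [0.4139, 0.3356, 0.0287]
tool_rot: [-3.141, 0.002, -0.003]
contact_force: [0.5, 0.4, 0.1]
finger_gap: 0.996
gripper_force: 0.0
```

Call:
jog_arm(series=[0, 0, -0.1, 0, 0, 0, 0, 0, -0.2, 0, 0, 0, 0, 0, -0.3, 0, 0, 0, 0, 0, -0.3, 0, 0, 0, 0, 0, -0.2, 0, 0, 0, -0.3, 0, 0, 0, 0, 0, 0, 0, 0, 0, 0, 0, 0, 0, 0, 0, 0, 0])

```text
time_s: 9.05
tcp_pos: [0.3824, 0.3358, 0.1397]
tool_rot: [-3.14, -0.001, -0.004]
contact_force: [-0.0, 0.6, 0.2]
finger_gap: 0.999
gripper_force: 0.0
```

```bash
python3 go.py; python3 -c "
from h import *
for n,b in(('top',(110,150,100,130)),('side',(140,230,125,110))):
    i=cv2.cvtColor(snapshot(n),cv2.COLOR_RGB2BGR);cv2.imwrite('pics/f1_'+n+'.png',i);x,y,w,h=b;c=cv2.resize(i[y:y+h,x:x+w],None,fx=400//w if n=='top' else 3.2,fy=400//w if n=='top' else 3.2,interpolation=2)
    cv2.imwrite('pics/_'+n+'.png',c)
a,b=[cv2.imread('pics/_'+n+'.png') for n in('top','side')]
o=np.zeros((600,800,3),np.uint8);o[:a.shape[0],:400]=a;o[:b.shape[0],400:]=b;cv2.imwrite('pics/c4.png',o)
"
```

```text
t 9.05 tcp [0.3824 0.3358 0.1397] yaw 0.0008 zaxis [ 0.0024  0.0015 -1.    ] q [-0.6   0.39 -0.3   1.97  0.16  0.8  -2.55] gap mm 91.9 gf 0.0 F [-0.   0.6  0.2]
```

View pics/c4.png

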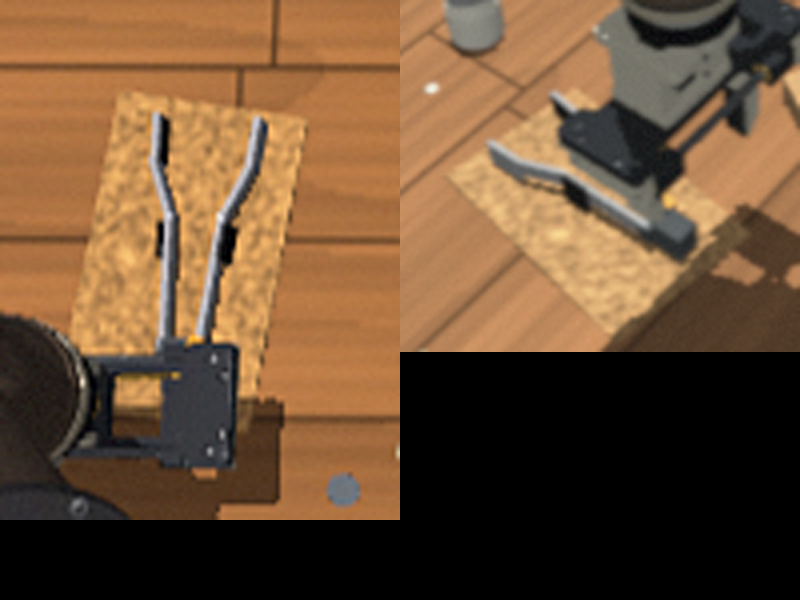

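The tongs lie flat on the mat, released. The left grip is at crop (162,240), the right grip at (227,245), and the jaws are at the top.

```bash
python3 -c "
from h import *
c=lambda X,Y:(110+(X+.5)/4-.5,150+(Y+.5)/4-.5)
t='top'
print('left grip outer top',onz(t,*c(157,240),.031),'right grip outer bottom',onz(t,*c(237,247),.003))
print('left grip x ends',onz(t,*c(158,222),.031),onz(t,*c(158,257),.003))
a,b=onz(t,*c(165,335),.028),onz(t,*c(170,220),.028);print('left bar',a,b,'yaw',np.arctan2(b[1]-a[1],b[0]-a[0]))
a,b=onz(t,*c(156,160),.027),onz(t,*c(156,118),.027);print('jaw tip',b)
print('right jaw tip', onz(t,*c(262,120),.027))
s=lambda X,Y:(140+(X-400+.5)/3.2-.5,230+(Y+.5)/3.2-.5)
print('grip left height: top', tri(c(161,240),s(574,180)))
"; python3 go.py
```

```text
left grip outer top [0.50675282 0.35209308 0.031     ] right grip outer bottom [0.50588979 0.30331874 0.003     ]
left grip x ends [0.51955903 0.35203767 0.031     ] [0.49841782 0.36000831 0.003     ]
left bar [0.44011132 0.34404746 0.028     ] [0.52147924 0.34458931 0.028     ] yaw 0.00665909113196796
jaw tip [0.59517857 0.35860878 0.027     ]
right jaw tip [0.59392312 0.28267593 0.027     ]
grip left height: top (array([0.50759283, 0.34978063, 0.03126355]), np.float64(0.002020682285400323))
t 9.15 tcp [0.3839 0.3355 0.139 ] yaw -0.0011 zaxis [ 0.0025  0.001  -1.    ] q [-0.6   0.4  -0.29  1.96  0.16  0.8  -2.55] gap mm 92.2 gf 0.0 F [-0.1 -0.2 -0.1]
```

Call:
jog_arm(series=[0.3, 0.02, 0.1, 0, 0, 0, 0.3, 0.02, 0.1, 0, 0, 0, 0.3, 0.02, 0.1, 0, 0, 0, 0.31, 0.01, 0.09, 0, 0, 0, 0, 0, 0, 0, 0, 0, 0, 0, 0, 0, 0, 0, 0, 0, 0.25, 0, 0, 0, 0, 0, 0.25, 0, 0, 0, 0, 0, 0.15, 0, 0, 0, 0, 0, 0.07, 0, 0, 0, 0, 0, 0, 0, 0, 0, 0, 0, 0, 0, 0, 0])

```text
time_s: 10.15
tcp_pos: [0.5045, 0.3289, 0.0283]
tool_rot: [-3.14, 0.001, -0.003]
contact_force: [-0.4, 0.5, 1.2]
finger_gap: 1.005
gripper_force: 0.0
```

```bash
python3 go.py 0.505,0.3285,0.027,0.0
```

```text
t 10.15 tcp [0.5045 0.3289 0.0283] yaw -0.0006 zaxis [ 0.0018  0.0011 -1.    ] q [-0.51  0.66 -0.23  1.82  0.22  0.68 -2.44] gap mm 92.5 gf 0.0 F [-0.4  0.5  1.2]
to 0.505,0.3285,0.027,0.0 turn total [-0.01  -0.015 -0.005] shift before turn [0.005 0.004 0.013] shift after turn [0.005 0.004 0.013] rows>= 1
```

Call:
jog_arm(series=[0, 0, 0.013, 0, 0, 0, 0, 0, 0, 0, 0, 0, 0, 0, 0, 0, 0, 0, 0, 0, 0, 0, 0, 0, 0, 0, 0, 0, 0, 0, 0, 0, 0, 0, 0, 0, 0, 0, 0, 0, 0, 0, 0, 0, 0, 0, 0, 0, 0, 0, 0, 0, 0, 0, 0, 0, 0, 0, 0, 0, 0, 0, 0, 0, 0, 0, 0, 0, 0, 0, 0, 0, 0, 0, 0, 0, 0, 0, 0, 0, 0, 0, 0, 0], claw=-0.01, force=45)

```text
time_s: 11.32
tcp_pos: [0.5049, 0.3287, 0.0267]
tool_rot: [-3.14, 0.002, -0.004]
contact_force: [0.5, 1.1, 2.5]
finger_gap: 0.499
gripper_force: 15.3
```

```bash
python3 go.py
```

```text
t 11.32 tcp [0.5049 0.3287 0.0267] yaw -0.0012 zaxis [ 0.0022  0.0013 -1.    ] q [-0.51  0.67 -0.23  1.82  0.22  0.68 -2.44] gap mm 45.9 gf 15.3 F [0.5 1.1 2.5]
```

```bash
python3 - <<'E'
from m import *
x0,y0,w,h,s=258,178,40,40,10
im=cv2.imread("pics/side0.png"); c=cv2.resize(im[y0:y0+h,x0:x0+w],None,fx=s,fy=s,interpolation=cv2.INTER_CUBIC)
S=cv2.cvtColor(c,cv2.COLOR_BGR2HSV)[:,:,1]
ref=cv2.cvtColor(im[y0:y0+h,x0:x0+w],cv2.COLOR_BGR2HSV)
print(ref[::2,::2,1]); print(ref[::2,::2,2])
E
```

```text
[[133 134 132 135 135 138 123  90  30  13  27 107 133 135 135 132 133 134
  132 133]
 [134 131 130 136 119  65  15   7   4   3   3  21  96 134 134 134 134 131
  132 132]
 [134 136 134 137 110   5   4   4   3   7   4   3  14  72 131 138 132 138
  134 132]
 [133 131 140 134 103  60   8   4   3   5   6   2   0   8  65 130 133 132
  135 131]
 [138 131  92  31  17  91  79  16   6   2   4   7   7   4  17 119 136 135
  134 136]
 [104  35  11   5  12  93 115 102  16   4   6   8  19  57 112 133 135 134
  135 136]
 [ 14   6   8   5   8  70 115 116 111  31  25  84 116 114  83  73 126 133
  132 133]
 [  6   7   6   5   7  17  98 111 115 108 112 106 113 116  63  10  29  98
  133 135]
 [ 24   2   6   7  10   6  12  76 112 114 115 116 118 114  51   6   6  36
  127 131]
 [132  90   8   7   7   5   5   9  72 112 119 112  93  39  10   7   5 117
  132 133]
 [135 134 129  27   5   7   6   6   8  66  67  18   7   3  10 105 133 135
  132 134]
 [133 135 134 139  74   2   6   4   7  10   5   6   8  46 127 137 134 131
  139 138]
 [135 133 136 133 143 125  19   5   6   7   3  24 121 137 133 136 131 136
  134 
[... 1601 characters left out ...]
 143 140
  127 146]
 [155 151 143 149 143  94 105 160 184 179 152 107  99 132 144 143 136 126
  147 151]
 [149 154 178 168 144 145 124  79 133 113  85 140 147 143 140 135 127 148
  151 145]
 [153 203 213 206 153 154 157 139 103  93 142 147 143 141 131 127 150 152
  148 143]
 [147 158 181 158 151 154 151 155 158 156 150 145 141 132 126 150 151 147
  142 145]
 [141 140 143 153 154 149 156 158 154 149 144 141 128 129 151 152 147 142
  146 151]
 [139 147 154 153 151 155 157 155 148 143 143 129 132 153 152 146 141 148
  153 155]
 [148 154 153 152 157 158 155 150 142 138 130 134 153 154 144 141 147 152
  155 153]
 [153 152 154 157 157 156 148 143 141 126 134 154 152 145 142 146 152 153
  155 157]]
```

```bash
cat > blk.py <<'E'
from m import *
def fitblock(im):
    x0,y0=258,178; S=cv2.cvtColor(im,cv2.COLOR_BGR2HSV)[:,:,1].astype(float)
    def cr(u,v0,v1,up): # subpixel crossing of 60 down the column
        col=S[v0:v1,u]
        for k in range(len(col)-1):
            if (col[k]<60)==up and (col[k+1]<60)!=up: return v0+k+(60-col[k])/(col[k+1]-col[k])
    sets={"Ltop":[],"Lbot":[],"Rtop":[],"Rbot":[]}
    for u in range(x0+11,x0+18):
        a=cr(u,y0+3,y0+17,True); 
        if a: b=cr(u,int(a)+2,y0+26,False); sets["Ltop"].append((u,a)); b and sets["Lbot"].append((u,b))
    for u in range(x0+20,x0+28):
        a=cr(u,y0+6,y0+17,True)
        if a: b=cr(u,int(a)+2,y0+26,False); sets["Rtop"].append((u,a)); b and sets["Rbot"].append((u,b))
    E={"Ltop":((.03,.022,.05),(-.03,.022,.05)),"Lbot":((.03,.022,.01),(-.03,.022,.01)),"Rtop":((-.03,.022,.05),(-.03,-.022,.05)),"Rbot":((-.03,.022,.01),(-.03,-.022,.01))}
    def r(p,full=False):
        c,s=np.cos(p[2]),np.sin(p[2]);out=[]
        for k,(a,b) in E.items():
            if k not in use: continue
            A,B=[proj("side",[p[0]+c*l[0]-s*l[1],p[1]+s*l[0]+c*l[1],l[2]]) for l in(a,b)]
            n=np.array([-(B-A)[1],(B-A)[0]]);n/=np.linalg.norm(n)
            out+=[(np.array(q)-A)@n for q in sets[k]]
        return np.array(out)
    for use in (list(E),["Lbot","Rbot"],["Ltop","Rtop"]):
        S_=least_squares(r,[.5752,-.1233,-.29],loss='soft_l1',f_scale=.3); print(use,S_.x.round(4),"rms",np.sqrt((S_.fun**2).mean()).round(2),len(S_.fun))
fitblock(cv2.imread("pics/side0.png"))
E
python3 blk.py
```

```text
['Ltop', 'Lbot', 'Rtop', 'Rbot'] [ 0.5743 -0.1227 -0.4604] rms 0.82 30
['Lbot', 'Rbot'] [ 0.5767 -0.1268 -0.3497] rms 0.09 15
['Ltop', 'Rtop'] [ 0.5722 -0.1177 -0.3342] rms 0.06 15
```

```bash
python3 - <<'E'
from m import *
s="side"
# stand edges by saturation crossings, side view
S=cv2.cvtColor(cv2.imread("pics/side0.png"),cv2.COLOR_BGR2HSV)[:,:,1].astype(float)
fit("stand side",[(s,sb(477,435),(.05,.043,.01)),(s,sb(577,499),(-.05,.043,.01)),(s,sb(666,446),(-.05,-.043,.01))],[.58,-.12,-.2])
b=cv2.imread("pics/side0.png")
print('top plate fit z=.042:')
B=[(s,sb(535,385),(.03,.022,.05)),(s,sb(588,359),(.03,-.022,.05)),(s,sb(639,400),(-.03,-.022,.05)),(s,sb(591,471),(-.03,.022,.01)),(s,sb(636,443),(-.03,-.022,.01)),("top",c2(573,329),(-.03,.022,.042)),("top",c2(664,358),(-.03,-.022,.042))]
fit("block",B,[.57,-.12,-.33])
E
python3 go.py 0.505,0.3285,0.12,-0.335
```

```text
stand side [ 0.5837 -0.1179 -0.1835] rms px 0.21
[[-0.2, -0.2], [0.0, 0.4], [0.2, -0.2]]
top plate fit z=.042:
block [ 0.5763 -0.1244 -0.3183] rms px 0.57
[[-0.3, -0.5], [-0.5, 0.2], [-0.1, 0.4], [-1.0, 0.3], [0.3, 1.2], [0.7, 0.2], [0.6, 0.3]]
t 11.32 tcp [0.5049 0.3287 0.0267] yaw -0.0012 zaxis [ 0.0022  0.0013 -1.    ] q [-0.51  0.67 -0.23  1.82  0.22  0.68 -2.44] gap mm 45.9 gf 15.3 F [0.5 1.1 2.5]
to 0.505,0.3285,0.12,-0.335 turn total [-0.014 -0.017  2.782] shift before turn [ 0.003  0.001 -0.933] shift after turn [ 0.001  0.002 -0.933] rows>= 3
```

Call:
jog_arm(series=[0, 0, -0.05, 0, 0, 0, 0, 0, -0.2, 0, 0, 0, 0, 0, -0.3, 0, 0, 0, 0, 0, -0.35, 0, 0, 0, 0, 0, -0.2, 0, 0, 0, 0, 0.2, 0, 0, 0, 0, 0, 0.3, 0, 0, 0, 0, 0, 0.35, 0, 0, 0, 0, 0, 0.35, 0, 0, 0, 0, 0, 0.35, 0, 0, 0, 0, 0, 0.35, 0, 0, 0, 0, 0, 0.35, 0, 0, 0, 0, 0, 0.35, 0, 0, 0, 0, 0, 0.35, 0, 0, 0, 0, 0, 0.35, 0, 0, 0, 0, 0, 0.35, 0, 0, 0, 0, 0, 0.35, 0, 0, 0, 0, 0, 0.3, 0, 0, 0, 0, 0, 0.2, 0, 0, 0, 0, 0, 0, 0, 0, 0])

```text
schema error: expected a multiple of 6 numbers
```

Call:
jog_arm(series=[0, 0, 0, 0, 0, 0.4, 0, 0, 0, 0, 0, 0.5, 0, 0, 0, 0, 0, 0.5, 0, 0, 0, 0, 0, 0.5, 0, 0, 0, 0, 0, 0.5, 0, 0, 0, 0, 0, 0.38, 0, 0, 0, 0, 0, 0, 0, 0, 0, 0, 0, 0])

```text
time_s: 11.98
tcp_pos: [0.5047, 0.3283, 0.0266]
tool_rot: [-3.097, 0.522, -0.003]
contact_force: [-1.4, -1.3, 5.0]
finger_gap: 0.495
gripper_force: 13.4
```

```bash
python3 go.py 0.507,-0.097,0.14,-0.335; python3 -c "
from h import *
i=cv2.cvtColor(snapshot('side'),cv2.COLOR_RGB2BGR);cv2.imwrite('pics/f2_side.png',i)
a=cv2.cvtColor(snapshot('top'),cv2.COLOR_RGB2BGR);cv2.imwrite('pics/f2_top.png',a)
o=np.zeros((480,800,3),np.uint8);o[:,:400]=cv2.resize(a[130:250,270:370],None,fx=4,fy=4,interpolation=2);o[:440,400:]=cv2.resize(i[110:220,220:320],None,fx=4,fy=4,interpolation=2);cv2.imwrite('pics/c5.png',o)"
```

```text
t 11.98 tcp [0.5047 0.3283 0.0266] yaw -0.3342 zaxis [ 1.9e-03  4.0e-04 -1.0e+00] q [-0.58  0.66 -0.12  1.83  0.12  0.66 -2.68] gap mm 45.5 gf 13.4 F [-1.4 -1.3  5. ]
to 0.507,-0.097,0.14,-0.335 turn total [-0.008 -0.014  0.007] shift before turn [ 1.418  4.009 -1.135] shift after turn [ 1.42   4.009 -1.134] rows>= 12
```

View pics/c5.png

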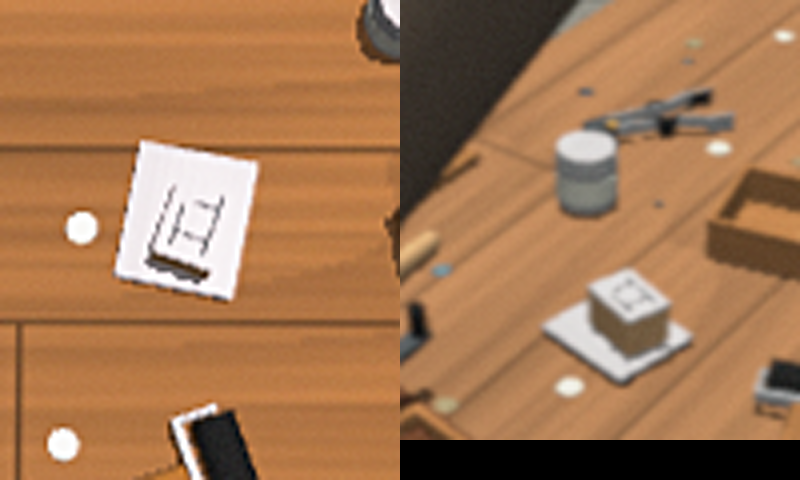

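The block still sits on its stand (top crop (185,225), side crop (628,310)). The long move was refused because I miscounted the rows, so only the turn was made, with the tongs still on the mat. I carry on from there.

Call:
jog_arm(series=[0, 0, -0.1, 0, 0, 0, 0, 0, -0.3, 0, 0, 0, 0, 0, -0.4, 0, 0, 0, 0, 0, -0.33, 0, 0, 0, 0.109, 0.308, 0, 0, 0, 0, 0.109, 0.308, 0, 0, 0, 0, 0.109, 0.308, 0, 0, 0, 0, 0.109, 0.308, 0, 0, 0, 0, 0.109, 0.308, 0, 0, 0, 0, 0.109, 0.308, 0, 0, 0, 0, 0.109, 0.308, 0, 0, 0, 0, 0.109, 0.308, 0, 0, 0, 0, 0.109, 0.308, 0, 0, 0, 0, 0.109, 0.308, 0, 0, 0, 0, 0.109, 0.308, 0, 0, 0, 0, 0.109, 0.308, 0, 0, 0, 0, 0.109, 0.308, 0, 0, 0, 0, 0, 0, 0, 0, 0, 0, 0, 0, 0, 0, 0, 0])

```text
time_s: 13.67
tcp_pos: [0.5064, -0.0987, 0.1393]
tool_rot: [-3.096, 0.529, -0.003]
contact_force: [0.9, 0.8, -1.4]
finger_gap: 0.492
gripper_force: 13.9
```

```bash
python3 go.py 0.507,-0.097,0.14,-0.335; python3 -c "
from h import *
i=cv2.cvtColor(snapshot('side'),cv2.COLOR_RGB2BGR);cv2.imwrite('pics/f2_side.png',i)
a=cv2.cvtColor(snapshot('top'),cv2.COLOR_RGB2BGR);cv2.imwrite('pics/f2_top.png',a)
o=np.zeros((480,800,3),np.uint8);o[:,:400]=cv2.resize(a[130:250,270:370],None,fx=4,fy=4,interpolation=2);o[:440,400:]=cv2.resize(i[110:220,220:320],None,fx=4,fy=4,interpolation=2);cv2.imwrite('pics/c6.png',o)"
```

```text
t 13.67 tcp [ 0.5064 -0.0987  0.1393] yaw -0.3384 zaxis [ 1.7e-03  2.0e-04 -1.0e+00] q [ 0.15  0.39 -0.08  1.96  0.04  0.79 -1.86] gap mm 45.3 gf 13.9 F [ 0.9  0.8 -1.4]
to 0.507,-0.097,0.14,-0.335 turn total [-0.006 -0.013 -0.029] shift before turn [-0.    -0.018 -0.007] shift after turn [-0.    -0.018 -0.007] rows>= 1
```

View pics/c6.png

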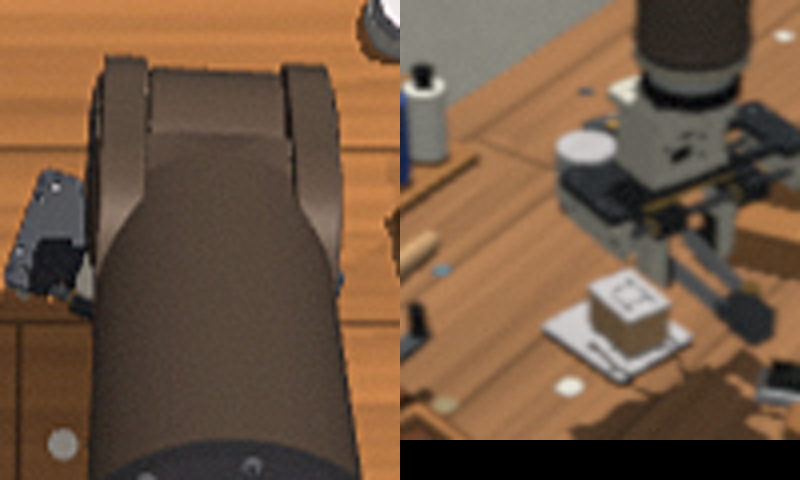

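The arm hides the jaws from the top camera. In the side view the tongs' tail is at crop (750,315), the block is at (628,310) on its stand, and the tongs look level. I check this numerically.

```bash
python3 - <<'E'
from h import *
y=-.338;X=np.array([np.cos(y),np.sin(y),0]);Y=np.array([-np.sin(y),np.cos(y),0]);T=np.array([.5064,-.0987,.1393-.0237])+Y*.004+X*.001
for n,l in dict(tailc=(-.092,0,.014),tailback_top_left=(-.109,.012,.028),tailback_bot_left=(-.109,.012,0),tailfront_top_left=(-.075,.012,.028),jawL_tip_bot=(.092,.026,0),jawtip_top=(.092,.026,.024)).items():
    p=proj("side",T+X*l[0]+Y*l[1]+np.array([0,0,l[2]])); print(n,p.round(1),"crop",((p-[220,110])*4+[400,0]).round(0))
im=cv2.imread("pics/f2_side.png"); g=cv2.cvtColor(im,cv2.COLOR_BGR2HSV)
print(g[180:206:2,294:320:2,1]); print(g[180:206:2,294:320:2,2])
E
```

```text
tailc [307.5 189.5] crop [750. 318.]
tailback_top_left [308.2 190.1] crop [753. 320.]
tailback_bot_left [307.7 197.5] crop [751. 350.]
tailfront_top_left [301.1 184.4] crop [724. 298.]
jawL_tip_bot [265.9 167.5] crop [584. 230.]
jawtip_top [265.8 161.4] crop [583. 206.]
[[ 23 111 128  85   0  13 125 137 132 134 132 138 130]
 [ 10  12  94 125  71  24 146 146 131 132 133 132 133]
 [ 74   3   7  50  43  31  19  31 115 134 131 131 131]
 [131  87  12  28  17  26  12  18  17 115 133 133 133]
 [138 130 112   0  20   0  24  19  17  11 126 130 134]
 [132 131 129 112  28  21  24  12  29  22 128 134 133]
 [134 135 136 132 110  13  27  12  19  51 128 130 135]
 [132 129 130 133 133 119  47  18  34 103 129 134 133]
 [134 130 131 132 131 130 127 117 125 134 134 133 132]
 [133 130 135 134 132 126 141 130 131 135 133 136 133]
 [133 130 135 130 140 131 129 127 135 135 128 127 136]
 [130 134 133 134 129 126 134 129  54  78  34  64  25]
 [134 126 128 131 133 131 127 118  17  28   0  17  23]]
[[ 89 142 167 114  79  81 122 134 160 162 141 133 149]
 [ 77  83 127 149 100  63  94 103 140 145 144 156 161]
 [120  81  76  86  53  41  41  50 106 148 164 161 166]
 [167 120  65  45  44  40  41  42  45 109 153 163 169]
 [163 157 109  38  39  38  43  41  46  46 132 171 173]
 [162 158 154 105  45  37  42  43  44  47 138 173 173]
 [156 159 158 153  90  40  38  44  40  55 151 174 172]
 [156 160 153 140 152 122  54  42  52  92 162 170 175]
 [156 153 136 158 168 157 124 105 141 168 175 176 176]
 [152 139 161 164 154  99  87 135 171 168 169 175 163]
 [140 153 163 149  95  74  79  84 132 134  64  84 103]
 [102  80  96  76  75  79  76  81  80  59  15  20  31]
 [ 76  73  72  82 144 140  84  80  75  37  26  30  33]]
```

```bash
python3 - <<'E'
from h import *
im=cv2.imread("pics/f2_side.png"); V=cv2.cvtColor(im,cv2.COLOR_BGR2HSV)[:,:,2]
m=((V<85)&(np.add.outer(np.arange(420)*0,np.arange(560))>0)).astype(np.uint8); sub=np.zeros_like(m); sub[181:200,299:318]=m[181:200,299:318]
n,l,st,ce=cv2.connectedComponentsWithStats(sub); k=l[190,307]; h=cv2.convexHull(np.argwhere(l==k)[:,::-1].astype(np.int32))[:,0]; print(h.tolist(), ce[k])
y=-.338;Y=np.array([-np.sin(y),np.cos(y),0]);Z=np.array([0,0,1.])
for pitch in(0,.03,.06):
  for dx in(0,.004):
    X=np.array([np.cos(y)*np.cos(pitch),np.sin(y)*np.cos(pitch),-np.sin(pitch)]);Zp=np.cross(X,Y)
    T=np.array([.5064,-.0987,.1393])+Y*.004+X*(dx+.001)-.0237*Zp
    P=np.array([proj("side",T+X*a+Y*b+Zp*c) for a in(-.109,-.075) for b in(-.012,.012) for c in(0,.028)])
    print(pitch,dx,"bottom",P[P[:,1].argmax()].round(1),"right",P[P[:,0].argmax()].round(1),"cent back",P[:4].mean(0).round(1))
for r in V[180:200,296:318]: print(*r)
E
```

```text
[[312, 193], [311, 194], [309, 195], [307, 195], [304, 193], [299, 188], [299, 184], [303, 181], [304, 181], [308, 183], [312, 187]] [305.94244604 188.20863309]
0 0 bottom [307.7 197.5] right [314.5 187.2] cent back [311.1 192.4]
0 0.004 bottom [306.9 196.8] right [313.7 186.6] cent back [310.2 191.7]
0.03 0 bottom [307.9 196.7] right [314.6 186.3] cent back [311.2 191.5]
0.03 0.004 bottom [307.1 196.1] right [313.7 185.7] cent back [310.4 190.9]
0.06 0 bottom [308.1 196. ] right [314.6 185.4] cent back [311.3 190.7]
0.06 0.004 bottom [307.2 195.4] right [313.7 184.8] cent back [310.5 190.1]
142 163 167 148 114 90 79 75 81 103 122 126 134 146 160 164 162 156 141 130 133 144
109 140 160 160 140 112 88 75 78 92 106 109 114 128 149 159 155 143 137 142 155 159
83 104 127 144 149 136 100 67 63 80 94 101 103 115 140 153 145 137 144 154 156 161
79 81 93 117 134 124 84 55 46 50 62 66 69 93 125 141 140 147 155 161 159 161
81 79 76 80 86 77 53 42 41 41 41 46 50 69 106 134 148 159 164 163 161 161
90 78 68 59 63 57 45 41 41 42 43 42 42 44 74 114 150 163 161 159 164 164
120 92 65 51 45 47 44 39 4
[... 377 characters left out ...]
4 41 40 43 46 41 52 99 146 168 175 172
159 161 158 163 153 129 90 57 40 39 38 42 44 43 40 43 55 103 151 170 174 172
159 160 159 156 144 134 122 106 74 48 41 41 42 39 44 43 60 106 153 171 172 173
160 158 153 143 140 142 152 146 122 85 54 43 42 42 52 63 92 135 162 172 170 175
157 152 141 138 144 158 168 166 154 131 89 60 52 65 89 115 140 162 171 172 176 177
153 143 136 143 158 166 168 165 157 143 124 109 105 115 141 160 168 173 175 174 176 177
144 141 147 162 168 169 164 152 131 108 118 137 150 162 168 172 174 171 176 180 178 176
139 150 161 169 164 164 154 128 99 79 87 106 135 163 171 174 168 166 169 178 175 171
149 164 170 167 162 151 128 95 75 74 78 80 98 132 163 169 149 130 134 147 151 150
```

```bash
python3 go.py 0.5056,-0.0965,0.052,-0.335
```

```text
t 13.77 tcp [ 0.5067 -0.0957  0.1393] yaw -0.334 zaxis [ 0.0019  0.0015 -1.    ] q [ 0.15  0.39 -0.08  1.96  0.04  0.79 -1.86] gap mm 45.6 gf 13.9 F [ 0.2  0.9 -1.4]
to 0.5056,-0.0965,0.052,-0.335 turn total [-0.017 -0.011  0.009] shift before turn [-0.009  0.014  0.873] shift after turn [-0.008  0.012  0.873] rows>= 3
```

Call:
jog_arm(series=[-0.008, 0.006, 0.2, 0, 0, 0, 0, 0, 0.25, 0, 0, 0, 0, 0, 0.2, 0, 0, 0, 0, 0, 0.13, 0, 0, 0, 0, 0, 0.09, 0, 0, 0, 0, 0, 0, 0, 0, 0, 0, 0, 0, 0, 0, 0])

```text
time_s: 14.35
tcp_pos: [0.5062, -0.0956, 0.0522]
tool_rot: [-3.097, 0.521, -0.002]
contact_force: [-0.4, 0.1, -0.7]
finger_gap: 0.496
gripper_force: 13.9
```

```bash
python3 go.py 0.5043,-0.1003,0.052,-0.335; python3 -c "
from h import *
for n in('side','top'): cv2.imwrite('pics/f3_%s.png'%n,cv2.cvtColor(snapshot(n),cv2.COLOR_RGB2BGR))
a,b=cv2.imread('pics/f2_side.png'),cv2.imread('pics/f3_side.png')
o=np.hstack([cv2.resize(i[150:230,250:315],None,fx=6,fy=6,interpolation=2) for i in (a,b)]);print(o.shape);cv2.imwrite('pics/c7.png',o)"
```

```text
t 14.35 tcp [ 0.5062 -0.0956  0.0522] yaw -0.3332 zaxis [ 0.0015  0.0013 -1.    ] q [ 0.14  0.52 -0.07  2.03  0.06  0.59 -1.88] gap mm 45.7 gf 13.9 F [-0.4  0.1 -0.7]
to 0.5043,-0.1003,0.052,-0.335 turn total [-0.015 -0.008  0.015] shift before turn [-0.002  0.051  0.002] shift after turn [-0.002  0.051  0.002] rows>= 1
(480, 780, 3)
```

View pics/c7.png

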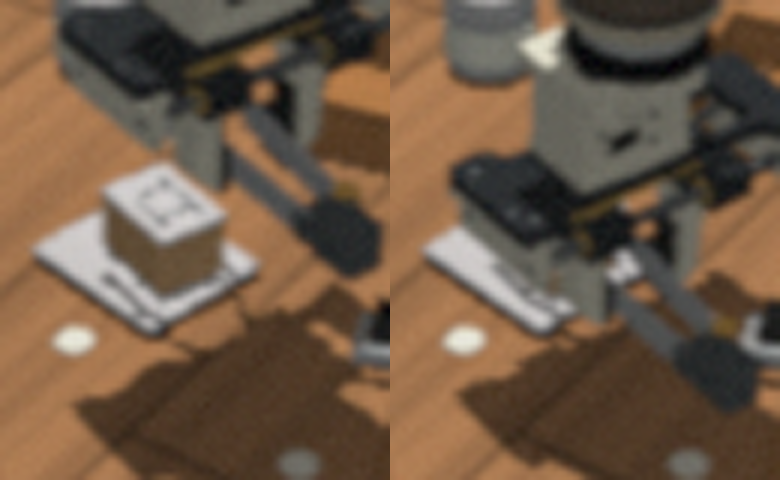

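The right half of the crop shows the gripper lowered with its body in front of the block, nothing pushed and no force, and the stand's corner is unmoved at (545,330). I centre and squeeze.

Call:
jog_arm(series=[0, 0.02, 0, 0, 0, 0, 0, 0.025, 0, 0, 0, 0, 0, 0, 0, 0, 0, 0, 0, 0, 0, 0, 0, 0])

```text
time_s: 14.78
tcp_pos: [0.5047, -0.1012, 0.0525]
tool_rot: [-3.096, 0.524, -0.004]
contact_force: [-0.0, 0.9, -0.7]
finger_gap: 0.499
gripper_force: 13.9
```

Call:
jog_arm(series=[0, 0, 0, 0, 0, 0, 0, 0, 0, 0, 0, 0, 0, 0, 0, 0, 0, 0, 0, 0, 0, 0, 0, 0, 0, 0, 0, 0, 0, 0, 0, 0, 0, 0, 0, 0, 0, 0, 0, 0, 0, 0, 0, 0, 0, 0, 0, 0], claw=-1, force=45)

```text
time_s: 15.45
tcp_pos: [0.5047, -0.1008, 0.0522]
tool_rot: [-3.096, 0.523, -0.003]
contact_force: [0.6, -0.4, 1.3]
finger_gap: 0.449
gripper_force: 44.3
```

```bash
python3 go.py
```

```text
t 15.45 tcp [ 0.5047 -0.1008  0.0522] yaw -0.3349 zaxis [ 2.3e-03  9.0e-04 -1.0e+00] q [ 0.15  0.52 -0.07  2.04  0.06  0.59 -1.87] gap mm 41.3 gf 44.3 F [ 0.6 -0.4  1.3]
```

Call:
jog_arm(series=[0, 0, 0, 0, 0, 0, 0, 0, 0, 0, 0, 0, 0, 0, 0, 0, 0, 0, 0, 0, 0, 0, 0, 0], force=50)

```text
time_s: 15.78
tcp_pos: [0.5048, -0.1008, 0.0522]
tool_rot: [-3.096, 0.523, -0.003]
contact_force: [0.6, -0.9, 1.6]
finger_gap: 0.449
gripper_force: 49.3
```

Call:
jog_arm(series=[0, 0, -0.03, 0, 0, 0, 0, 0, -0.06, 0, 0, 0, 0, 0, -0.1, 0, 0, 0, 0, 0, -0.2, 0, 0, 0, 0, 0, -0.3, 0, 0, 0, 0, 0, -0.2, 0, 0, 0, 0, 0, -0.1, 0, 0, 0, 0, 0, 0, 0, 0, 0, 0, 0, 0, 0, 0, 0])

```text
time_s: 16.53
tcp_pos: [0.5042, -0.1009, 0.1512]
tool_rot: [-3.096, 0.524, -0.004]
contact_force: [-0.2, -0.1, -2.7]
finger_gap: 0.45
gripper_force: 49.3
```

```bash
python3 go.py; python3 -c "
from h import *
for n in('side','top'): cv2.imwrite('pics/f4_%s.png'%n,cv2.cvtColor(snapshot(n),cv2.COLOR_RGB2BGR))
V=cv2.imread('pics/f4_side.png').astype(int);W=cv2.imread('pics/f3_side.png').astype(int)
# stand region occupied?
p=proj('side',[.5765,-.1255,.01]);print('stand ctr px',p)
g=cv2.cvtColor(cv2.imread('pics/f4_side.png'),cv2.COLOR_BGR2HSV);x,y=p.astype(int)
print(g[y-28:y+14:2,x-16:x+18:2,1])"
```

```text
t 16.53 tcp [ 0.5042 -0.1009  0.1512] yaw -0.335 zaxis [ 2.5e-03  9.0e-04 -1.0e+00] q [ 0.16  0.37 -0.08  1.96  0.04  0.82 -1.85] gap mm 41.4 gf 49.3 F [-0.2 -0.1 -2.7]
stand ctr px [276.82243081 192.14504938]
[[131 137 129 103  38  26  26  21  25  26  20   5  84 100  27  19   5]
 [130 132 136 133 103  34  23  24  28  22  20  24  32  21  73 103   3]
 [133 131 135 135 132 117  45  22  28  24  14  29  25  31  60 130  56]
 [132 134 132 134 135 129 121  56  24  60  59  26  28  21  38 117 121]
 [133 133 131 131 131 133 136 128  99 105  69  21  30  25  19  32 109]
 [134 133 133 133 134 132 134 133 132 122 110  58  21  24  18   4   9]
 [135 132 132 131 135 133 135 133 136 136 133 127  79  24  33  57   6]
 [133 128 133 131 134 134 135 131 128 133 132 133 131 102  91 128  86]
 [132 132 132 137 134 134 116 124 137 134 130 131 135 133 132 135 129]
 [133 130 132 134 116  48  14  21  76 134 130 133 130 132 133 133 130]
 [132 132 133  72  17   5   7   4  10  46 111 136 131 133 136 130 131]
 [130  92  31   6   6   7   5   6   4   5  24  74 129 136 132 136 135]
 [ 36   9   6   5   6   9   6   5   4   5   8   6  34 101 136 132 133]
 [  8   6   7   5   6   7   6   6   4   5   9   4   4  14  62 126 133]
 [  6   6   7   7   6   9   9   5   5   5   5   5   7   6   7  27  98]
 [  6   8   5  10   6   8   5   5   5   3   0  10   3   6   7   4  34]
 [ 83   7   5   8   7   5   3   8   5   5   3   3   8   8   8   5 120]
 [132 126  27   7   5   6   5   8   5   8   5   3   3  29 104 139 134]
 [134 133 131  73   5   5   5   5   5   5   3  14  67 119 146 131 134]
 [134 134 134 134 120  20   4   8   8  11  32 113 136 128 131 137 133]
 [ 85  61  85 130 131 136  52   4   4  87 134 130 130 133 130 138 144]]
```

The stand is empty and the wrist carries extra weight, so the block is lifted. I turn it toward the side camera to see how it sits in the jaws.

Call:
jog_arm(series=[0, 0, 0, 0, 0, -0.4, 0, 0, 0, 0, 0, -0.8, 0, 0, 0, 0, 0, -0.9, 0, 0, 0, 0, 0, -0.9, 0, 0, 0, 0, 0, -0.9, 0, 0, 0, 0, 0, -0.9, 0, 0, 0, 0, 0, -0.9, 0, 0, 0, 0, 0, -0.9, 0, 0, 0, 0, 0, -0.8, 0, 0, 0, 0, 0, -0.4, 0.1, -0.15, 0, 0, 0, 0, 0.2, -0.3, 0, 0, 0, 0, 0.2, -0.3, 0, 0, 0, 0, 0.2, -0.3, 0, 0, 0, 0, 0.1, -0.15, 0, 0, 0, 0, 0, 0, 0, 0, 0, 0, 0, 0, 0, 0, 0, 0])

```text
time_s: 18.05
tcp_pos: [0.5016, 0.0445, 0.15]
tool_rot: [-2.998, -0.934, 0.0]
contact_force: [0.1, -0.1, -2.5]
finger_gap: 0.445
gripper_force: 49.3
```

```bash
python3 go.py; python3 -c "
from h import *
for n in('side','top'): cv2.imwrite('pics/f5_%s.png'%n,cv2.cvtColor(snapshot(n),cv2.COLOR_RGB2BGR))
a,b=cv2.imread('pics/f5_top.png'),cv2.imread('pics/f5_side.png')
p,q=[proj(n,[.56,.11,.13]).astype(int) for n in('top','side')]; print(p,q)
o=np.hstack([cv2.resize(i[c[1]-44:c[1]+44,c[0]-32:c[0]+32],None,fx=6,fy=6,interpolation=2) for i,c in ((a,p),(b,q))]);print(o.shape);cv2.imwrite('pics/c8.png',o)"
```

```text
t 18.05 tcp [0.5016 0.0445 0.15  ] yaw 0.6041 zaxis [-5.0e-04  1.1e-03 -1.0e+00] q [ 0.07  0.38 -0.34  1.96  0.17  0.83 -1.33] gap mm 41.0 gf 49.3 F [ 0.1 -0.1 -2.5]
[230 184] [234 202]
(528, 768, 3)
```

View pics/c8.png

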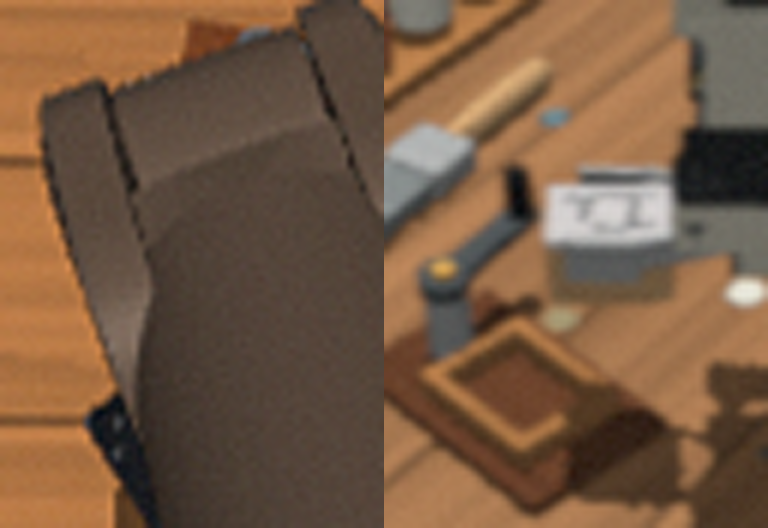

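The tongs hold the block level, with the plate at crop (610,215), the near jaw at (610,265) on its long side, and the block's lower edge near (610,298). The pocket below is clear, with the clamp open at crop (440,270) to (520,190). I measure the block's pose from the edges.

```bash
cat > held.py <<'E'
from h import *
import sys
from scipy.optimize import least_squares
im=cv2.imread(sys.argv[1]); tcp=np.array(eval(sys.argv[2])); yaw=float(sys.argv[3])
s=6; u0,v0=218,176; c=cv2.resize(im[v0:v0+40,u0:u0+45],None,fx=s,fy=s,interpolation=cv2.INTER_CUBIC)
h=cv2.cvtColor(c,cv2.COLOR_BGR2HSV); m=((h[:,:,2]>140)&(h[:,:,1]<50)).astype(np.uint8)
m=cv2.morphologyEx(m,cv2.MORPH_CLOSE,np.ones((13,13)))
n,l,st,ce=cv2.connectedComponentsWithStats(m); k=1+st[1:,4].argmax(); print("plate comp",st[k],ce[k])
cn=max(cv2.findContours((l==k).astype(np.uint8),0,1)[0],key=cv2.contourArea); e=.03
q=cv2.approxPolyDP(cv2.convexHull(cn),e*cv2.arcLength(cn,True),True)[:,0]
q=np.array([[u0+(x+.5)/s-.5,v0+(y+.5)/s-.5] for x,y in q]); print(q.round(1).tolist())
# brown mask: block's wood below the plate
g=cv2.cvtColor(im,cv2.COLOR_BGR2HSV)
for v in range(176,212): print(v,*["%3d/%3d"%(g[v,u,1],g[v,u,2]) for u in range(222,258,2)])
E
python3 held.py pics/f5_side.png "[.5016,.0445,.15]" .604
```

```text
plate comp [  64   59  131   78 8417] [131.59522395 101.68480456]
[[228.9, 189.2], [235.1, 185.4], [248.8, 185.9], [249.9, 196.1], [228.9, 198.2]]
176 118/112 118/ 84 131/140  87/158  17/138  54/136 134/156 132/178 132/183 136/180 135/178 130/172 131/173 131/177 130/178 134/168  87/103  25/110
177 116/ 92 131/117 131/167  26/127  60/145  19/121 131/171 132/184 131/185 133/178 133/173 133/172 133/176 131/177 131/173 131/169  74/ 97  25/111
178 129/105 134/164 130/175  44/127  32/134  80/149 135/182 132/182 132/182 133/175 134/169 136/172 133/177 133/175 135/170 128/153  67/ 87  26/100
179 132/141 132/176 135/170 109/147  93/145 127/177 132/185 135/183 133/176 133/171 132/172 136/178 132/178 134/169 135/159 122/ 96  53/ 48  17/ 59
180 130/169 134/175 129/164 134/152 132/172 132/183 132/183 131/181 132/172 131/171 133/175 131/179 135/172 133/169 132/153 118/ 52  38/ 27  21/ 24
181 135/174 130/169 133/151 129/166 135/180 133/182 132/182 133/177 133/171 136/172 133/180 133/177 134/167 134/170 132/153  98/ 52  31/ 25  73/ 21
182 136/171 128/159 130/155 135/176 133/184 130/183 135/174 134/1
[... 3674 characters left out ...]
/117 110/107 117/105 111/108 115/106 119/105 117/105 116/110 120/108 120/117 127/150 131/171 128/170 133/161
208 139/110 144/ 90 122/ 73 132/122 115/137 114/130 120/130 123/118 119/116 125/124 126/128 124/130 124/134 126/150 133/165 133/173 135/163 132/164
209 148/ 62 127/ 70 133/ 73 128/126 101/162 102/160 122/159 132/133 130/131 136/146 133/153 132/157 133/161 133/169 130/172 131/169 133/161 131/164
210 148/ 67 147/106 137/ 99 114/148  83/168  83/169 107/155 135/128 133/146 136/154 131/162 136/163 131/171 130/173 134/170 130/163 133/163 133/167
211 146/117 149/166 145/137 111/156  78/166  78/164 101/144 131/140 134/152 132/157 134/160 131/167 133/169 129/174 131/166 134/156 136/165 130/163
```

```bash
cat > solve.py <<'E'
from h import *
from scipy.optimize import least_squares
tcp=np.array([.5016,.0445,.150]); yaw=.604
obs=[((-.03+.005,.022,0),1,207.9),((.03-.004,.022,0),1,208.1),((.027,-.022,.04),1,188.1),((.028,.022,.04),1,198.4),
 ((.03,.022,.04),0,228.4),((.03,-.022,.04),0,228.5),((.03,.022,.005),0,228.8),((-.03,.022,.04),0,249.6),((-.03,-.022,.04),0,249.6),((-.03,.022,.005),0,249.6)]
def P(p,l):
    F,L,b,d=p; c,s=np.cos(yaw),np.sin(yaw); x=F+np.cos(d)*l[0]-np.sin(d)*l[1]; y=L+np.sin(d)*l[0]+np.cos(d)*l[1]
    return proj("side",[tcp[0]+c*x-s*y,tcp[1]+s*x+c*y,tcp[2]+b+l[2]])
S=least_squares(lambda p:[P(p,l)[k]-v for l,k,v in obs],[.076,0,-.042,0])
print("F,L,b,dyaw",S.x.round(4),S.fun.round(2)); 
E
python3 solve.py
```

```text
F,L,b,dyaw [ 0.0733  0.0102 -0.032   0.0648] [ 0.07  0.41  0.16 -0.63 -0.21  0.2   0.21 -0.18 -0.26  0.25]
```

```bash
cat >> solve.py <<'E'
for b in(-.0422,-.0432):
  for sub in (slice(0,10),slice(0,2)):
    o=obs[sub] if sub.stop==10 else obs[:2]+obs[6:7]+obs[9:]
    S=least_squares(lambda p:[P([p[0],p[1],b,p[2]],l)[k]-v for l,k,v in o],[.076,0,0]); print(b,"F,L,dyaw",S.x.round(4),S.fun.round(2))
E
python3 solve.py; python3 go.py 0.5,0.1,0.15,-0.17
```

```text
F,L,b,dyaw [ 0.0733  0.0102 -0.032   0.0648] [ 0.07  0.41  0.16 -0.63 -0.21  0.2   0.21 -0.18 -0.26  0.25]
-0.0422 F,L,dyaw [ 0.0747 -0.0022  0.0622] [ 0.01  0.31  0.32 -0.59 -0.08  0.36  0.33 -0.33 -0.37  0.09]
-0.0422 F,L,dyaw [ 0.0748 -0.0029  0.0367] [-0.01  0.01  0.13 -0.13]
-0.0432 F,L,dyaw [ 0.0749 -0.0034  0.0619] [ 0.    0.3   0.34 -0.59 -0.06  0.37  0.34 -0.34 -0.38  0.08]
-0.0432 F,L,dyaw [ 0.075  -0.0041  0.0369] [-0.01  0.01  0.14 -0.14]
t 18.15 tcp [0.502  0.0421 0.1502] yaw 0.6002 zaxis [-0.e+00  1.e-04 -1.e+00] q [ 0.07  0.38 -0.34  1.96  0.17  0.83 -1.33] gap mm 41.1 gf 49.3 F [-0.  -0.1 -1.7]
to 0.5,0.1,0.15,-0.17 turn total [-1.000e-03  0.000e+00  6.418e+00] shift before turn [ 0.311 -0.489  0.002] shift after turn [-0.117 -0.567  0.002] rows>= 7
```

```bash
python3 - <<'E'
from m import *
s="side";k=lambda X,Y:(202+(X-384+.5)/6-.5,158+(Y+.5)/6-.5)
fit("frame side",[(s,k(421,375),(.041,.033,.022)),(s,k(520,319),(.041,-.033,.022)),(s,k(518,455),(-.041,.033,.022)),(s,k(530,514),(-.065,.046,.008))],[.6166,.1026,-.17])
E
python3 go.py 0.5434,0.119,0.15,-0.2
```

```text
frame side [ 0.6154  0.1056 -0.1947] rms px 0.14
[[-0.0, 0.2], [0.1, 0.1], [0.0, 0.0], [-0.1, -0.3]]
t 18.15 tcp [0.502  0.0421 0.1502] yaw 0.6002 zaxis [-0.e+00  1.e-04 -1.e+00] q [ 0.07  0.38 -0.34  1.96  0.17  0.83 -1.33] gap mm 41.1 gf 49.3 F [-0.  -0.1 -1.7]
to 0.5434,0.119,0.15,-0.2 turn total [-1.000e-03  0.000e+00  6.668e+00] shift before turn [ 0.776 -0.4    0.002] shift after turn [ 0.253 -0.836  0.002] rows>= 7
```

Call:
jog_arm(series=[0, 0, 0, 0, 0, 0.4, 0, 0, 0, 0, 0, 0.8, 0, 0, 0, 0, 0, 0.9, 0, 0, 0, 0, 0, 0.9, 0, 0, 0, 0, 0, 0.9, 0, 0, 0, 0, 0, 0.9, 0, 0, 0, 0, 0, 0.9, 0, 0, 0, 0, 0, 0.7, 0, 0, 0, 0, 0, 0.31, 0.04, -0.15, 0, 0, 0, 0, 0.06, -0.25, 0, 0, 0, 0, 0.06, -0.25, 0, 0, 0, 0, 0.06, -0.15, 0, 0, 0, 0, 0.03, -0.05, 0.1, 0, 0, 0, 0, 0, 0.3, 0, 0, 0, 0, 0, 0.2, 0, 0, 0, 0, 0, 0, 0, 0, 0, 0, 0, 0, 0, 0, 0])

```text
time_s: 19.65
tcp_pos: [0.5432, 0.1194, 0.09]
tool_rot: [3.124, -0.323, -0.002]
contact_force: [-0.2, -0.0, -2.7]
finger_gap: 0.447
gripper_force: 49.3
```

```bash
python3 go.py 0.543,0.1205,0.067,-0.205; python3 -c "
from h import *
for n in('side','top'): cv2.imwrite('pics/f6_%s.png'%n,cv2.cvtColor(snapshot(n),cv2.COLOR_RGB2BGR))
from rig import sense
for i in range(4): snapshot('side'); print(sense()['tcp_pos'].round(4), sense()['tool_rot'].round(4))"
```

```text
t 19.65 tcp [0.5432 0.1194 0.09  ] yaw -0.2061 zaxis [-1.7e-03 -9.0e-04 -1.0e+00] q [-0.21  0.51 -0.15  1.9   0.11  0.73 -2.19] gap mm 41.1 gf 49.3 F [-0.2 -0.  -2.7]
to 0.543,0.1205,0.067,-0.205 turn total [ 0.01   0.012 -0.009] shift before turn [-0.004 -0.011  0.23 ] shift after turn [-0.004 -0.01   0.23 ] rows>= 1
[0.5452 0.121  0.0926] [-3.1235  0.3216 -0.0058]
[0.5452 0.1212 0.0927] [-3.1233  0.3212 -0.0062]
[0.5452 0.1214 0.0927] [-3.1233  0.3207 -0.0062]
[0.545  0.1215 0.0926] [-3.1234  0.3203 -0.006 ]
```

```bash
python3 -c "
from h import *
from scipy.spatial.transform import Rotation as R
P=[];Y=[]
for i in range(24):
    snapshot('side'); s=sense(); P.append(s['tcp_pos']); M=R.from_rotvec(s['tool_rot']).as_matrix(); Y.append([np.arctan2(M[1,0],M[0,0]),*M[:2,2]])
P=np.array(P);print(P.mean(0).round(4),P.std(0).round(4),P[::4].round(4).tolist(),np.mean(Y,0).round(4))"
```

```text
[0.5444 0.1216 0.0915] [0.0002 0.     0.0003] [[0.5449, 0.1216, 0.0924], [0.5445, 0.1216, 0.0917], [0.5443, 0.1216, 0.0914], [0.5443, 0.1216, 0.0914], [0.5443, 0.1216, 0.0914], [0.5443, 0.1216, 0.0914]] [-0.2041  0.0022  0.001 ]
```

Call:
jog_arm(series=[-0.01, 0.013, 0.1, 0, 0, 0, 0, 0, 0.1, 0, 0, 0, 0, 0, 0.05, 0, 0, 0, 0, 0, 0.03, 0, 0, 0, 0, 0, 0.03, 0, 0, 0, 0, 0, 0, 0, 0, 0, 0, 0, 0, 0, 0, 0, 0, 0, 0, 0, 0, 0, 0, 0, 0, 0, 0, 0])

```text
time_s: 21.9
tcp_pos: [0.5434, 0.1206, 0.0607]
tool_rot: [-3.124, 0.32, -0.004]
contact_force: [0.3, 0.0, -2.0]
finger_gap: 0.451
gripper_force: 49.3
```

```bash
cat > st.py <<'E'
from go import *
for i in range(6): snapshot('side')
s,M=state();print("t",round(s["time_s"],2),s["tcp_pos"].round(4),"yaw",np.arctan2(M[1,0],M[0,0]).round(4),"z",M[:2,2].round(4),"F",s["contact_force"].round(1),"T",s["wrist_torque"].round(2),"gap",round(s["finger_gap"]*92,1),"gf",round(s["gripper_force"],1))
E
python3 st.py
```

```text
t 22.2 [0.5432 0.1205 0.0605] yaw -0.2041 z [0.0021 0.001 ] F [-0.3  0.3 -2.3] T [0.06 0.11 0.  ] gap 41.1 gf 49.3
```

Call:
jog_arm(series=[0, 0, 0.02, 0, 0, 0, 0, 0, 0.02, 0, 0, 0, 0, 0, 0.02, 0, 0, 0, 0, 0, 0, 0, 0, 0, 0, 0, 0, 0, 0, 0])

```text
time_s: 22.62
tcp_pos: [0.543, 0.1205, 0.0541]
tool_rot: [-3.124, 0.32, -0.002]
contact_force: [-0.3, 0.6, -1.9]
finger_gap: 0.444
gripper_force: 49.3
```

Call:
jog_arm(series=[0, 0, 0.015, 0, 0, 0, 0, 0, 0.01, 0, 0, 0, 0, 0, 0, 0, 0, 0, 0, 0, 0, 0, 0, 0])

```text
time_s: 22.95
tcp_pos: [0.5433, 0.1205, 0.0519]
tool_rot: [-3.124, 0.32, -0.003]
contact_force: [0.4, 0.6, -2.3]
finger_gap: 0.451
gripper_force: 49.3
```

```bash
python3 st.py
```

```text
t 23.25 [0.5432 0.1206 0.052 ] yaw -0.2041 z [0.0021 0.001 ] F [ 0.9 -0.4 -2.7] T [0.05 0.02 0.02] gap 41.4 gf 49.3
```

Call:
jog_arm(series=[0, 0, 0.01, 0, 0, 0, 0, 0, 0.008, 0, 0, 0, 0, 0, 0, 0, 0, 0, 0, 0, 0, 0, 0, 0])

```text
time_s: 23.58
tcp_pos: [0.5432, 0.1205, 0.0502]
tool_rot: [-3.124, 0.32, -0.003]
contact_force: [-1.3, -0.9, 1.4]
finger_gap: 0.448
gripper_force: 49.3
```

```bash
python3 st.py
```

```text
t 23.88 [0.5432 0.1205 0.0502] yaw -0.2041 z [0.0021 0.001 ] F [-0.4  0.6  3.2] T [-0.04  0.15 -0.03] gap 41.0 gf 49.3
```

Call:
jog_arm(series=[0, 0, 0, 0, 0, 0, 0, 0, 0, 0, 0, 0, 0, 0, 0, 0, 0, 0, 0, 0, 0, 0, 0, 0, 0, 0, 0, 0, 0, 0, 0, 0, 0, 0, 0, 0], claw=0.01)

```text
time_s: 24.38
tcp_pos: [0.5432, 0.1205, 0.0501]
tool_rot: [-3.124, 0.32, -0.003]
contact_force: [-0.2, 0.0, -1.3]
finger_gap: 0.503
gripper_force: 13.6
```

Call:
jog_arm(series=[0, -0.02, 0, 0, 0, 0, 0, 0, 0, 0, 0, 0, 0, 0, 0, 0, 0, 0, 0, 0, 0, 0, 0, 0])

```text
time_s: 24.72
tcp_pos: [0.5436, 0.1225, 0.0501]
tool_rot: [-3.124, 0.32, -0.003]
contact_force: [-0.1, 0.1, -2.3]
finger_gap: 0.506
gripper_force: 13.6
```

```bash
python3 st.py
```

```text
t 25.02 [0.5436 0.1225 0.0501] yaw -0.2041 z [0.002  0.0009] F [ 0.   0.3 -1.6] T [ 0.08 -0.05 -0.02] gap 46.2 gf 13.6
```

Call:
jog_arm(series=[0, 0, -0.03, 0, 0, 0, 0, 0, -0.05, 0, 0, 0, 0, 0, -0.08, 0, 0, 0, 0, 0, -0.1, 0, 0, 0, 0, 0, -0.15, 0, 0, 0, 0, 0, -0.25, 0, 0, 0, 0, 0, -0.24, 0, 0, 0, 0, 0, 0, 0, 0, 0, 0, 0, 0, 0, 0, 0])

```text
time_s: 25.77
tcp_pos: [0.5445, 0.1227, 0.1424]
tool_rot: [-3.123, 0.32, -0.009]
contact_force: [-0.5, 0.2, -1.8]
finger_gap: 0.506
gripper_force: 13.6
```

```bash
python3 st.py; python3 go.py 0.505,0.315,0.14,-0.2 0.505,0.315,0.14,-0.15
```

```text
t 26.07 [0.5428 0.1222 0.1393] yaw -0.2041 z [0.0004 0.0005] F [ 0.5 -0.6 -1. ] T [ 0.01  0.   -0.  ] gap 46.7 gf 13.6
t 26.07 tcp [0.5428 0.1222 0.1393] yaw -0.2041 zaxis [ 4.e-04  5.e-04 -1.e+00] q [-0.2   0.45 -0.16  1.86  0.09  0.84 -2.18] gap mm 46.7 gf 13.6 F [ 0.5 -0.6 -1. ]
to 0.505,0.315,0.14,-0.2 turn total [-0.004 -0.002 -0.034] shift before turn [-0.761 -1.811 -0.006] shift after turn [-0.754 -1.814 -0.007] rows>= 5
to 0.505,0.315,0.14,-0.15 turn total [ 0.     0.    -0.417] shift before turn [0. 0. 0.] shift after turn [0. 0. 0.] rows>= 1
```

Call:
jog_arm(series=[0, 0, 0, 0, 0, -0.47, 0, 0, 0, 0, 0, -0.4, -0.1, -0.2, 0, 0, 0, 0, -0.1, -0.35, 0, 0, 0, 0, -0.1, -0.35, 0, 0, 0, 0, -0.1, -0.35, 0, 0, 0, 0, -0.1, -0.35, 0, 0, 0, 0, -0.078, -0.28, 0, 0, 0, 0, 0, -0.1, 0, 0, 0, 0, 0, 0, 0.2, 0, 0, 0, 0, 0, 0.35, 0, 0, 0, 0, 0, 0.3, 0, 0, 0, 0, 0, 0.15, 0, 0, 0, 0, 0, 0.05, 0, 0, 0, 0, 0, 0, 0, 0, 0, 0, 0, 0, 0, 0, 0])

```text
time_s: 27.4
tcp_pos: [0.5062, 0.3254, 0.0357]
tool_rot: [-3.136, 0.157, -0.003]
contact_force: [-0.0, -0.1, -0.3]
finger_gap: 0.503
gripper_force: 13.6
```

```bash
python3 st.py; python3 - <<'E'
from h import *
im=cv2.cvtColor(snapshot('top'),cv2.COLOR_RGB2BGR); cv2.imwrite('pics/f7_top.png',im); sd=cv2.cvtColor(snapshot('side'),cv2.COLOR_RGB2BGR); cv2.imwrite('pics/f7_side.png',sd)
for n,i in(('top',im),('side',sd)):
    p=proj(n,[.6166,.1026,.048]); g=cv2.cvtColor(i,cv2.COLOR_BGR2HSV); x,y=p.astype(int); print(n,p.round(1)); 
    m=((g[:,:,1]<40)&(g[:,:,2]>120)).astype(np.uint8); s=np.zeros_like(m); s[y-22:y+22,x-22:x+22]=m[y-22:y+22,x-22:x+22]
    s=cv2.morphologyEx(s,cv2.MORPH_CLOSE,np.ones((3,3))); c,l,st,ce=cv2.connectedComponentsWithStats(s); k=1+st[1:,4].argmax(); print(st[k],ce[k].round(2),onz(n,*ce[k],.048).round(4))
    cn=max(cv2.findContours((l==k).astype(np.uint8),0,1)[0],key=cv2.contourArea); print(cv2.minAreaRect(cn))
E
```

```text
t 27.7 [0.5063 0.3256 0.0362] yaw -0.0998 z [0.0033 0.0019] F [-0.5  0.5 -0.7] T [ 0.04 -0.02 -0.01] gap 46.5 gf 13.6
top [237.5 170.3]
[229 159  19  24 340] [237.72 170.58] [0.6157 0.1021 0.048 ]
((237.66217041015625, 170.5270233154297), (15.946702003479004, 21.53626823425293), 9.462322235107422)
side [223.9 214.9]
[212 208  24  16 215] [223.56 215.25] [0.6163 0.1044 0.048 ]
((223.4461669921875, 215.0692596435547), (19.382978439331055, 13.068163871765137), 37.87498474121094)
```

Call:
jog_arm(series=[0, 0, 0.04, 0, 0, 0, 0, 0, 0.03, 0, 0, 0, 0, 0, 0.01, 0, 0, 0, 0, 0, 0, 0, 0, 0, 0, 0, 0, 0, 0, 0])

```text
time_s: 28.22
tcp_pos: [0.5057, 0.3253, 0.027]
tool_rot: [-3.137, 0.156, -0.003]
contact_force: [-0.1, -0.3, -0.5]
finger_gap: 0.508
gripper_force: 13.6
```

```bash
python3 st.py
```

```text
t 28.52 [0.5058 0.3253 0.0273] yaw -0.0997 z [0.002 0.001] F [ 0.5 -0.2 -1.8] T [ 0.03 -0.02 -0.05] gap 46.9 gf 13.6
```

Call:
jog_arm(series=[0, 0, 0.007, 0, 0, 0, 0, 0, 0, 0, 0, 0])

```text
time_s: 28.68
tcp_pos: [0.5059, 0.3254, 0.0267]
tool_rot: [-3.136, 0.156, -0.003]
contact_force: [-0.2, 0.2, 0.3]
finger_gap: 0.507
gripper_force: 13.6
```

Call:
jog_arm(series=[0, 0, 0, 0, 0, 0, 0, 0, 0, 0, 0, 0, 0, 0, 0, 0, 0, 0, 0, 0, 0, 0, 0, 0, 0, 0, 0, 0, 0, 0, 0, 0, 0, 0, 0, 0, 0, 0, 0, 0, 0, 0, 0, 0, 0, 0, 0, 0, 0, 0, 0, 0, 0, 0], claw=1)

```text
time_s: 29.43
tcp_pos: [0.5058, 0.3253, 0.0265]
tool_rot: [-3.137, 0.156, -0.003]
contact_force: [-0.7, -0.7, -0.4]
finger_gap: 0.998
gripper_force: 0.0
```

Call:
jog_arm(series=[0, 0, -0.1, 0, 0, 0, 0, 0, -0.2, 0, 0, 0, 0, 0, -0.35, 0, 0, 0, 0, 0, -0.4, 0, 0, 0, 0, 0, -0.2, 0, 0, 0, 0, 0, 0, 0, 0, 0, 0, 0, 0, 0, 0, 0])

```text
time_s: 30.02
tcp_pos: [0.5063, 0.3257, 0.1536]
tool_rot: [-3.134, 0.157, -0.007]
contact_force: [-0.3, -0.5, -0.7]
finger_gap: 1.004
gripper_force: 0.0
```

```bash
python3 st.py; python3 - <<'E'
from h import *
im=cv2.cvtColor(snapshot('top'),cv2.COLOR_RGB2BGR); cv2.imwrite('pics/f8_top.png',im); g=cv2.cvtColor(im,cv2.COLOR_BGR2HSV)
# pin: dark blob near its start
p=proj('top',[.677,.0255,.085]);x,y=p.astype(int);m=(g[:,:,2]<60).astype(np.uint8);s=np.zeros_like(m);s[y-9:y+9,x-9:x+9]=m[y-9:y+9,x-9:x+9]
c,l,st,ce=cv2.connectedComponentsWithStats(s);print(p,[(a.tolist(),b.round(1)) for a,b in zip(st[1:],ce[1:])])
print(g[y-8:y+9,x-8:x+9,2])
E
```

```text
t 30.32 [0.505  0.3247 0.1504] yaw -0.0996 z [ 0.0002 -0.0004] F [0.4 0.1 0.5] T [ 0.1   0.03 -0.02] gap 92.0 gf 0.0
[264.57055451 145.58622697] [([261, 144, 7, 7, 30], array([263.9, 147.3])), ([258, 152, 2, 2, 3], array([258.7, 152.7]))]
[[182 185 184 183 180 184 183 183 182 186 184 184 184 182 181 183 185]
 [186 185 185 186 186 184 188 183 186 185 185 185 185 185 187 184 185]
 [190 190 188 187 188 188 186 188 189 189 188 191 190 191 193 188 191]
 [191 190 189 189 190 192 191 191 189 191 188 190 189 189 191 191 190]
 [176 177 176 176 178 180 177 182 184 183 179 179 176 179 180 180 178]
 [168 168 168 165 172 174 179 157 156 150 173 177 171 170 170 168 173]
 [172 171 170 173 169 181 148  96  88  85 126 173 176 170 171 172 172]
 [178 179 181 180 186 167  86  50  44  58  56 177 179 175 172 175 174]
 [158 159 159 160 155 108  46  54  58  66  68 130 178 180 174 173 176]
 [116 113 115 115 117  67  48  55  71  83  58  67 176 176 172 172 175]
 [110 114 117 119 120 111  43  46  63  64  30  43 175 178 176 175 173]
 [108 114 111 116 117  91  31  24  36  21   4  25 183 182 176 175 174]
 [113 111 108 113 121  54  28   7   0   6  20  81 183 182 176 180 179]
 [115 113 117 116 120  87  48  22  28   9  61  86 181 182 179 178 178]
 [ 82  76  78  75  78  94  86  80  83  81 117 115 180 182 176 178 177]
 [113 114  63  44 154 172 173 177 177 170 181 174 182 182 179 180 183]
 [ 98 102  59  42 134 138 140 141 140 133 183 185 181 179 179 181 181]]
```

Call:
jog_arm(series=[0, 0, 0, 0, 0, -0.5, 0, 0, 0, 0, 0, -0.92, 0, 0, 0, 0, 0, -0.92, 0, 0, 0, 0, 0, -0.92, 0, 0, 0, 0, 0, -0.92, 0, 0, 0, 0, 0, -0.92, 0, 0, 0, 0, 0, -0.92, 0, 0, 0, 0, 0, -0.92, 0, 0, 0, 0, 0, -0.92, 0, 0, 0, 0, 0, -0.92, 0, 0, 0, 0, 0, -0.92, 0, 0, 0, 0, 0, -0.92, 0, 0, 0, 0, 0, -0.92, 0, 0, 0, 0, 0, -0.92, 0, 0, 0, 0, 0, -0.92, 0, 0, 0, 0, 0, -0.92, 0, 0, 0, 0, 0, 0, 0, 0, 0, 0, 0, 0])

```text
time_s: 31.87
tcp_pos: [0.5055, 0.3249, 0.151]
tool_rot: [2.174, 2.267, 0.002]
contact_force: [0.3, 0.2, -0.2]
finger_gap: 1.002
gripper_force: 0.0
```

```bash
python3 st.py; python3 go.py 0.677,0.026,0.15,1.616
python3 - <<'E'
from h import *
im=cv2.cvtColor(snapshot('side'),cv2.COLOR_RGB2BGR); cv2.imwrite('pics/f9_side.png',im)
p=proj('side',[.677,.026,.085]);q=proj('side',[.677,.026,.059]);print(p,q);x,y=((p+q)/2).astype(int);print(cv2.cvtColor(im,cv2.COLOR_BGR2HSV)[y-10:y+10,x-10:x+10,2])
im=cv2.cvtColor(snapshot('top'),cv2.COLOR_RGB2BGR);cv2.imwrite('pics/f9_top.png',im)
E
```

```text
t 32.17 [0.5055 0.3252 0.1516] yaw 1.6153 z [0.0021 0.0009] F [ 0.3 -0.3 -0.1] T [ 0.04 -0.13 -0.  ] gap 92.0 gf 0.0
t 32.17 tcp [0.5055 0.3252 0.1516] yaw 1.6153 zaxis [ 2.1e-03  9.0e-04 -1.0e+00] q [-0.23  0.57 -0.63  1.71  0.39  0.99 -0.96] gap mm 92.0 gf 0.0 F [ 0.3 -0.3 -0.1]
to 0.677,0.026,0.15,1.616 turn total [ 0.018 -0.006 -0.006] shift before turn [-3.066  1.58   0.017] shift after turn [-3.067  1.578  0.016] rows>= 9
[224.29690862 186.23273591] [224.88125908 192.5897265 ]
[[218 187 159 142 127 104  93 110 151 182 191 190 183 173 158 151 154 176
  188 195]
 [193 173 142 118 100  94 112 150 181 191 187 182 176 164 161 171 184 193
  194 196]
 [188 176 146 109 106 124 152 179 188 185 183 173 163 162 177 187 195 194
  196 195]
 [190 174 139 122 150 177 186 188 186 178 168 163 166 178 191 193 197 194
  196 192]
 [174 148 119 143 181 191 189 185 176 167 161 174 184 191 194 193 195 195
  191 190]
 [138 106 100 145 182 184 181 172 160 152 164 181 192 195 195 195 195 190
  187 184]
 [102  85  95 141 177 180 170 153 127 110 120 155 181 195 195 191 190 188
  183 183]
 [ 86  84 108 147
[... 388 characters left out ...]
 187 190
  187 178]
 [166 179 189 192 196 197 195 165 101  41  17  32  84 145 178 188 187 184
  178 175]
 [183 190 194 197 198 197 190 159  96  36  11  22  63 122 166 184 181 178
  174 175]
 [191 193 199 198 197 190 165 129  85  39  23  25  49  97 148 175 178 174
  174 176]
 [195 199 195 199 188 166 133 101  84  62  49  45  59 103 150 171 177 174
  175 175]
 [198 196 196 184 164 129 103  98  94  87  73  69  99 140 165 173 173 175
  174 174]
 [197 193 182 155 123 101  97  96  88  78  67  99 139 166 175 174 177 175
  176 176]
 [191 175 146 119  98  96  92  83  74  72 102 138 165 171 175 175 172 175
  174 179]
 [169 138 109  98  97  92  82  64  71 111 147 169 173 176 174 173 177 178
  176 179]]
```

Call:
jog_arm(series=[-0.15, 0.08, 0, 0, 0, 0, -0.31, 0.16, 0, 0, 0, 0, -0.31, 0.16, 0, 0, 0, 0, -0.31, 0.16, 0, 0, 0, 0, -0.31, 0.16, 0, 0, 0, 0, -0.31, 0.16, 0, 0, 0, 0, -0.31, 0.16, 0, 0, 0, 0, -0.31, 0.16, 0, 0, 0, 0, -0.31, 0.16, 0, 0, 0, 0, -0.31, 0.16, 0, 0, 0, 0, -0.127, 0.058, 0, 0, 0, 0, 0, 0, 0, 0, 0, 0, 0, 0, 0, 0, 0, 0])

```text
time_s: 33.35
tcp_pos: [0.6772, 0.0252, 0.1512]
tool_rot: [2.173, 2.269, 0.003]
contact_force: [-1.5, 1.1, 0.5]
finger_gap: 1.001
gripper_force: 0.0
```

```bash
python3 st.py; python3 go.py 0.677,0.026,0.087,1.616
```

```text
t 33.65 [0.6768 0.0275 0.1518] yaw 1.6183 z [0.0021 0.0013] F [ 0.7 -0.2 -0.4] T [-0.04 -0.1   0.01] gap 92.2 gf 0.0
t 33.65 tcp [0.6768 0.0275 0.1518] yaw 1.6183 zaxis [ 0.0021  0.0013 -1.    ] q [ 0.24  0.68 -0.59  1.51  0.41  1.08 -0.39] gap mm 92.2 gf 0.0 F [ 0.7 -0.2 -0.4]
to 0.677,0.026,0.087,1.616 turn total [ 0.018 -0.01   0.019] shift before turn [-0.016  0.     0.648] shift after turn [-0.015  0.002  0.648] rows>= 2
```

Call:
jog_arm(series=[-0.015, 0, 0.2, 0, 0, 0, 0, 0, 0.25, 0, 0, 0, 0, 0, 0.15, 0, 0, 0, 0, 0, 0.045, 0, 0, 0, 0, 0, 0, 0, 0, 0, 0, 0, 0, 0, 0, 0])

```text
time_s: 34.15
tcp_pos: [0.6777, 0.0252, 0.0879]
tool_rot: [2.169, 2.271, 0.004]
contact_force: [0.1, -0.3, -0.3]
finger_gap: 1.001
gripper_force: 0.0
```

Call:
jog_arm(series=[0, 0, 0, 0, 0, 0, 0, 0, 0, 0, 0, 0, 0, 0, 0, 0, 0, 0, 0, 0, 0, 0, 0, 0, 0, 0, 0, 0, 0, 0, 0, 0, 0, 0, 0, 0, 0, 0, 0, 0, 0, 0, 0, 0, 0, 0, 0, 0, 0, 0, 0, 0, 0, 0, 0, 0, 0, 0, 0, 0, 0, 0, 0, 0, 0, 0, 0, 0, 0, 0, 0, 0, 0, 0, 0, 0, 0, 0, 0, 0, 0, 0, 0, 0], claw=-0.75, force=8)

```text
time_s: 35.32
tcp_pos: [0.6775, 0.0245, 0.0871]
tool_rot: [2.17, 2.271, 0.003]
contact_force: [1.8, -0.4, -0.4]
finger_gap: 0.169
gripper_force: 8.0
```

```bash
python3 st.py; python3 - <<'E'
import numpy as np
# arc plan: rows in tool frame, rotating d per row about hinge; tool x points inward to hinge, r
r=.066
for n in(14,16,18):
    d=1.785/n  # clockwise world => +tool z turn
    # row: shift first in current tool axes then turn. inward frame: pin at -r along tool x from hinge
    # hinge at (+r,0) in tool frame; rotating pose about hinge by +d about tool z
    c,s=np.cos(d),np.sin(d); t=np.array([r,0])-np.array([[c,-s],[s,c]])@np.array([r,0]); print(n,"shift units",(t*10).round(4),"turn",round(d/.12,4))
E
```

```text
t 35.62 [0.6775 0.0244 0.0871] yaw 1.6162 z [0.0022 0.0009] F [ 1.4 -0.  -0.7] T [-0.06 -0.45 -0.06] gap 15.4 gf 8.0
14 shift units [ 0.0054 -0.0839] turn 1.0625
16 shift units [ 0.0041 -0.0735] turn 0.9297
18 shift units [ 0.0032 -0.0653] turn 0.8264
```

Call:
jog_arm(series=[0.003, -0.069, 0, 0, 0, 0.835, 0.003, -0.069, 0, 0, 0, 0.835, 0.003, -0.069, 0, 0, 0, 0.835, 0.003, -0.069, 0, 0, 0, 0.835, 0.003, -0.069, 0, 0, 0, 0.835, 0.003, -0.069, 0, 0, 0, 0.835, 0.003, -0.069, 0, 0, 0, 0.835, 0.003, -0.069, 0, 0, 0, 0.835, 0.003, -0.069, 0, 0, 0, 0.835, 0, 0, 0, 0, 0, 0, 0, 0, 0, 0, 0, 0])

```text
time_s: 36.53
tcp_pos: [0.6214, 0.0483, 0.087]
tool_rot: [-2.941, -1.104, -0.002]
contact_force: [-1.3, -0.2, -0.0]
finger_gap: 0.171
gripper_force: 8.0
```

```bash
python3 st.py
```

```text
t 36.83 [0.6219 0.0477 0.087 ] yaw 0.7154 z [0.0016 0.0011] F [-4.3  0.3  1.6] T [0.09 0.62 0.06] gap 15.7 gf 8.0
```

Call:
jog_arm(series=[0.003, -0.069, 0, 0, 0, 0.835, 0.003, -0.069, 0, 0, 0, 0.835, 0.003, -0.069, 0, 0, 0, 0.835, 0.003, -0.069, 0, 0, 0, 0.835, 0.003, -0.069, 0, 0, 0, 0.835, 0.003, -0.069, 0, 0, 0, 0.835, 0.003, -0.069, 0, 0, 0, 0.835, 0.003, -0.069, 0, 0, 0, 0.835, 0.002, -0.05, 0, 0, 0, 0.6, 0, 0, 0, 0, 0, 0, 0, 0, 0, 0, 0, 0])

```text
time_s: 37.75
tcp_pos: [0.6051, 0.1045, 0.0869]
tool_rot: [-3.131, 0.244, -0.001]
contact_force: [-5.1, 1.5, 3.5]
finger_gap: 0.17
gripper_force: 8.0
```

```bash
python3 st.py
```

```text
t 38.05 [0.605  0.1042 0.0869] yaw -0.1555 z [0.0008 0.0016] F [-4.6  1.1  3.6] T [ 0.53  1.16 -0.05] gap 15.7 gf 8.0
```

Call:
jog_arm(series=[0, -0.02, 0, 0, 0, 0.15, 0, -0.015, 0, 0, 0, 0.1, 0, 0, 0, 0, 0, 0, 0, 0, 0, 0, 0, 0], force=15)

```text
time_s: 38.38
tcp_pos: [0.6054, 0.1066, 0.0869]
tool_rot: [-3.128, 0.292, -0.0]
contact_force: [-5.7, -0.9, 4.8]
finger_gap: 0.17
gripper_force: 15.0
```

```bash
python3 st.py
```

```text
t 38.68 [0.6054 0.1065 0.0869] yaw -0.1864 z [0.0002 0.0005] F [-6.1 -0.3  4.3] T [-0.02  1.37 -0.05] gap 15.5 gf 15.0
```

Call:
jog_arm(series=[0, -0.02, 0, 0, 0, 0.05, 0, -0.01, 0, 0, 0, 0, 0, 0, 0, 0, 0, 0, 0, 0, 0, 0, 0, 0])

```text
time_s: 39.02
tcp_pos: [0.6055, 0.1068, 0.0868]
tool_rot: [3.124, -0.304, -0.002]
contact_force: [-9.0, -7.2, 9.4]
finger_gap: 0.172
gripper_force: 15.0
```

```bash
python3 st.py
```

```text
t 39.32 [0.6055 0.1068 0.0868] yaw -0.1942 z [-0.0013 -0.0026] F [-9.1 -7.7  7.8] T [-1.44  1.86 -0.02] gap 15.4 gf 15.0
```

Call:
jog_arm(series=[0, 0, 0, 0, 0, 0, 0, 0, 0, 0, 0, 0, 0, 0, 0, 0, 0, 0, 0, 0, 0, 0, 0, 0, 0, 0, 0, 0, 0, 0, 0, 0, 0, 0, 0, 0, 0, 0, 0, 0, 0, 0, 0, 0, 0, 0, 0, 0], claw=0)

```text
time_s: 39.98
tcp_pos: [0.6069, 0.1104, 0.087]
tool_rot: [-3.126, 0.305, -0.003]
contact_force: [-0.6, 0.2, 0.9]
finger_gap: 0.499
gripper_force: 0.0
```

Call:
jog_arm(series=[0, 0, -0.1, 0, 0, 0, 0, 0, -0.2, 0, 0, 0, 0, 0, -0.3, 0, 0, 0, 0, 0, -0.35, 0, 0, 0, 0, 0, -0.35, 0, 0, 0, -0.3, 0.1, 0, 0, 0, 0, -0.3, 0.2, 0, 0, 0, 0, -0.3, 0.3, 0, 0, 0, 0, 0, 0.4, 0, 0, 0, 0, 0, 0.4, 0, 0, 0, 0, 0, 0.4, 0, 0, 0, 0, 0, 0.3, 0, 0, 0, 0, 0, 0.2, 0, 0, 0, 0, 0, 0, 0, 0, 0, 0, 0, 0, 0, 0, 0, 0])

```text
time_s: 41.23
tcp_pos: [0.4742, -0.0987, 0.2174]
tool_rot: [-3.125, 0.31, -0.005]
contact_force: [-0.4, 1.2, 0.1]
finger_gap: 0.496
gripper_force: 0.0
```

```bash
python3 st.py; python3 - <<'E'
from h import *
im=cv2.cvtColor(snapshot('top'),cv2.COLOR_RGB2BGR); cv2.imwrite('pics/f10_top.png',im); sd=cv2.cvtColor(snapshot('side'),cv2.COLOR_RGB2BGR); cv2.imwrite('pics/f10_side.png',sd)
g=cv2.cvtColor(im,cv2.COLOR_BGR2HSV)
p=proj('top',[.6087,.104,.085]);x,y=p.astype(int);m=(g[:,:,2]<60).astype(np.uint8);s=np.zeros_like(m);s[y-12:y+12,x-12:x+12]=m[y-12:y+12,x-12:x+12]
c,l,st,ce=cv2.connectedComponentsWithStats(s);print("pin expected shut",p.round(1),[(a.tolist(),b.round(1)) for a,b in zip(st[1:],ce[1:])])
# plate
m=((g[:,:,1]<40)&(g[:,:,2]>120)).astype(np.uint8);ys,xs=np.nonzero(m[150:195,220:256]);print("plate bbox",xs.min()+220,xs.max()+220,ys.min()+150,ys.max()+150)
# tongs on mat: diff to f1; grips dark pixels on mat
m=((g[:,:,2]<70)&(g[:,:,1]<120)).astype(np.uint8);s=np.zeros_like(m);s[170:265,120:190]=m[170:265,120:190];c,l,st,ce=cv2.connectedComponentsWithStats(s)
for a,b in zip(st[1:],ce[1:]):
    if a[4]>6: print(a.tolist(),b.round(1),onz('top',*b,.02).round(3))
# bystanders: change vs start outside the arm
a0=cv2.imread('pics/top0.png').astype(int); d=(abs(a0-im.astype(int)).max(2)>60).astype(np.uint8); d=cv2.morphologyEx(d,cv2.MORPH_OPEN,np.ones((2,2))); c,l,st,ce=cv2.connectedComponentsWithStats(d)
for a,b in zip(st[1:],ce[1:]):
    if a[4]>15: print("chg",a.tolist())
E
```

```text
t 41.53 [ 0.4746 -0.0965  0.2166] yaw -0.1931 z [0.002  0.0012] F [0.3 0.3 0.2] T [ 0.01  0.04 -0.04] gap 45.8 gf 0.0
pin expected shut [235.4 169.9] [([242, 157, 4, 3, 4], array([243.5, 158. ])), ([241, 162, 1, 2, 2], array([241. , 162.5])), ([234, 168, 6, 8, 30], array([236.2, 171.8])), ([240, 168, 1, 2, 2], array([240. , 168.5]))]
plate bbox 229 247 150 182
[154, 178, 3, 14, 22] [155.  184.3] [0.582 0.342 0.02 ]
[166, 193, 12, 24, 38] [169.8 206.5] [0.517 0.297 0.02 ]
[155, 208, 1, 7, 7] [155. 211.] [0.504 0.338 0.02 ]
[153, 222, 2, 7, 7] [153.1 225. ] [0.465 0.341 0.02 ]
[160, 233, 2, 6, 7] [160.9 235.9] [0.434 0.318 0.02 ]
[155, 239, 5, 10, 22] [157.1 243.6] [0.412 0.328 0.02 ]
chg [252, 144, 17, 9, 92]
chg [263, 150, 102, 153, 8150]
chg [247, 154, 20, 6, 85]
chg [229, 156, 20, 28, 340]
chg [149, 178, 12, 72, 382]
chg [159, 183, 23, 56, 254]
chg [376, 183, 33, 74, 834]
chg [252, 257, 268, 163, 15363]
chg [327, 272, 7, 3, 18]
chg [250, 350, 20, 8, 82]
chg [281, 354, 3, 12, 31]
chg [529, 359, 12, 7, 38]
chg [236, 360, 13, 14, 92]
chg [521, 362, 38, 43, 812]
chg [271, 379, 9, 2, 18]
chg [230, 393, 4, 5, 18]
chg [227, 410, 6, 10, 40]
chg [256, 413, 15, 7, 72]
```

```bash
python3 -c "
from rig import *
print(close_job())"
```

```text
the job is handed in; nothing more can be done
None
```

I handed the job in at about 41.5 s of the 72 s allowed: the block is seated in the pocket about 1 mm off centre, the clamp was pushed against its stop, and the tongs lie released on the mat. No verdict came back. The last top picture showed no change at the bystanders, except the brayer, which the arm hid.

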